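# Open the neck fixture and unload the neck

### The job

Raise the counterweighted hold-down by its red handle and take it over its balance point until you feel it come to rest on its sprung orange stop, easing it down there without letting it drop or forcing the spring, and let go so that it stays open by itself. Then lift the ukulele neck out of its cradles and lay it gently, fretboard up and lengthways, in the middle of the cardboard sheet. Leave everything else on the bench where it is.

Things in the scene. Friction and masses are not known exactly. Their poses are not given: they have to be found in the camera images.
- handle (a point): Centre of the hold-down's red handle, a round peg 20 mm thick, 62 mm long, along the hinge axis, near the free end of the steel arm. x along the peg (the arm's side begins 34 mm from here towards +x), y along the arm away from the pivot, z up when shut. 25 mm or more are free either side of it along y. The peg turns with the arm, so let it turn in the grip.
- pivot (a point): Point on the hold-down's hinge axis opposite the middle of the handle, 115 mm above the bench. Fixed; axes as the fixture's: x along the hinge axis and the neck, y towards the handle when shut, z up. The handle goes round it at 210 mm radius in this y-z plane: up, over the top, and down on the -y side.
- holddown (a joint): Arm angle, rad: 0 shut (arm level, rubber foot on the neck), 1.57 upright, more = leaning over to -y. Steel bar 22 x 24 x 285 mm, 0.95 kg, with a yellow 1 kg counterweight on its tail. 1 to 3 N at the handle starts it. Balance point 0.75 to 1.35 rad, varying; beyond it the arm falls open by itself, fast unless held back. Keep below 1.3 rad/s (0.27 m/s at the handle).
- buffer (a joint): Deflection, rad about the hinge, of the sprung stop: orange pin 17 mm thick on a leaf on the green post, 90 mm from the pivot. 0 = untouched. Its setting varies and is not measured: the arm meets it somewhere from 1.55 to 2.32 rad. Stiffness 24 N m/rad (0.54 N per mm at the handle), damped. The arm alone bends it about 0.01 to 0.02; over 0.08 damages it (about 7 N of push at the handle).
- fixture: Plywood base 280 x 270 x 18 mm, fixed to the bench. Origin on the bench below the neck's middle; x along the neck, y from post to handle. Two dark cradles 20 mm thick at x = -100 and +40 mm, tops 48 mm and cheeks 60 mm above the bench; between them the neck is free at both sides and 30 mm above the base. Green post 143 mm high at y = -140 mm.
- neck: Ukulele neck 260 mm long, 0.2 kg, loose in the cradles, under the foot until the arm is raised. Origin at the middle of its underside; x towards the headstock, z up (fretboard up). Shaft 45 mm wide, 28 mm high (dark fretboard 42 mm wide) from x = -130 to +60 mm; then the headstock 70 x 60 x 16 mm, its underside 6 mm higher.
- neck_mid (a point): Good grasp point of the neck, near its centre of mass: middle of the shaft's width, half-way up (14 mm above its underside), at x = -15 mm of the neck; axes as the neck's. Grip across y, 45 mm wide, from above, between the cradles, once the arm is open.
- sheet: Brown cardboard sheet 380 x 180 x 4 mm, fixed flat on the bench. Origin at the middle of its underside; x along its long side.
- glue: White glue pot, 50 mm in diameter, 75 mm tall; a bystander, origin at its underside's middle. Leave it alone.
- sanding_block: Cork sanding block 100 x 60 x 35 mm; a bystander, origin at its underside's middle. Leave it alone.
- screwdriver: Screwdriver lying on the bench; a bystander, origin at its underside's middle. Leave it alone.
- rule: Steel rule 300 x 28 x 5 mm; a bystander, origin at its underside's middle. Leave it alone.
- tin: Blue tin cup, 74 mm in diameter, 100 mm tall; a bystander, origin at its underside's middle. Leave it alone.
- parts_tray: Grey divided tray 140 x 100 x 35 mm; a bystander, origin at its underside's middle. Leave it alone.
- mallet: Hammer lying on the bench; a bystander, origin at its underside's middle. Leave it alone.

How it is judged:
On the way, in this order (a step that is already met when the one before it is completed fails the run):
1. the hold-down rests open on its sprung stop by itself, not touched by the robot, with the neck still in its cradles (value of joint buffer between 0.004 and 0.05 rad and velocity of joint holddown between -0.1 and 0.1 rad/s and contact force between each of the fingers, the arm and holddown below 0.3 N and distance between neck and fixture below 0.065 m), for 0.2 s.
2. the neck lies on the cardboard sheet (x of neck in the frame of sheet between -0.05 and 0.05 m and y of neck in the frame of sheet between -0.035 and 0.035 m and z of neck in the frame of sheet below 0.012 m and angle between the x axis of neck and the x axis of sheet, either way round below 0.17 rad and angle between neck's own z axis and vertical below 0.08 rad and linear speed of neck below 0.03 m/s), for 0.2 s.
At the end, for the whole second after the job is handed in: The hold-down rests open on its stop (stop deflected 0.004 to 0.05 rad) and is still; the neck lies still and flat on the cardboard, fretboard up, its middle within 50 mm lengthways and 35 mm crossways of the sheet's middle and within 0.17 rad of its long direction, either way round (all of step 2 and value of joint buffer between 0.004 and 0.05 rad and velocity of joint holddown between -0.1 and 0.1 rad/s); the robot touches nothing.
It fails at once if the hold-down swings faster than 1.3 rad/s (dropped, flung or banged) (velocity of joint holddown above 1.3 rad/s or velocity of joint holddown below -1.3 rad/s).
It fails at once if the sprung stop is bent by more than 0.08 rad (value of joint buffer above 0.08 rad).
It fails at once if the neck is dropped or thrown (faster than 0.5 m/s while not held) (linear speed of neck above 0.5 m/s and contact force between the fingers and neck below 0.01 N).
It fails at once if a bystander is moved by more than 25 mm (distance of any of glue, sanding_block, screwdriver, rule, tin, parts_tray, mallet from where it was at the start of the episode above 0.025 m).
It also fails if it takes over 72 s, if anything falls off the work surface, if the arm or the gripper's body presses on something with over 40 N, if the wrist force passes 120 N, or if a joint passes its speed limit or range.

### The arm

A 6-joint arm with a two-finger parallel gripper is mounted at the origin on the work surface. World frame = base frame: x ahead of the robot, y to its left, z up, the work surface at z = 0. Lengths are in m, angles in rad, forces in N, time in s.
With the tool pointing down it reaches from about 0.3 to 0.775 m from the base axis. Payload 14.6 kg.
Tool frame: the origin (TCP) lies on the centre line of the jaws, within the pads' length; the fingertips stand 17 mm ahead of it and the grasp point (between the pads) lies 2 mm behind it (ctrl.finger_overhang is the distance from the TCP to the fingertips, in m); x points along the fingers, y is the direction in which the jaws open and shut, and the axes are right-handed (so a half turn about x gives the same grasp; the last joint's range is limited). The gripper opens to 94 mm and grips with 3 to 60 N. Pads are 16 mm wide; open, the fingers measure 119 mm over their backs; the gripper's body (75 mm by 177 mm) begins 78 mm behind the grasp point.
Start: joints at [-1.262, 0.3, 1.521, -0, 1.321, -0.067], TCP at [0.202, -0.512, 0.183] pointing down, gripper open.
Joint ranges: [-3.03, 3.03], [-0.79, 2.21], [0.23, 2.52], [-1.04, 4.18], [0, 3.07], [-2.55, 2.55]. Speed limits (rad/s): [2.22, 2.22, 2.57, 3.14, 3.14, 3.14].

### API

Orientations are given as [roll, pitch, yaw] about the fixed x, y, z axes, in that order (R = Rz(yaw) Ry(pitch) Rx(roll)).
In Python, from station import monitor, imaging, ctrl gives the robot as it stands. The module is installed in compiled form; this text tells all that it offers.
- The arm moves only by the tool move_arm, never from a script. Its argument "rows" is a list of rows, each an object of numbers: "x", "y", "z": the shift along the world's x, y, z each as a share of 50 mm, from -1 to 1; "turn": the turn about the world's z as a share of 60 degrees, from -1 to 1. In form: [{"x": .., "y": .., "z": .., "turn": ..}, ...]. A call has exactly 5 rows; each row shifts and turns the pose as measured when the row begins; what a row does not reach is not made up. A row lasts 1/8 s, in which the tool goes at most 62.5 mm and 10.7 degrees, less where a joint would pass 70% of its speed; a pose out of reach is approached as far as the arm can. A call with a number of a shift or a turn outside -1 to 1 is refused whole. A call with a gripper value outside its range is refused whole. "jaw" is the closure, from -1 (fully open) to 1 (shut), set as the call begins (left out, the last holds). The fingers move at their own pace and stop on an object; "squeeze" is the grip in N (left out, the last holds). Time passes only in rows, so rows that do not move let the fingers close, or fill a call up. It gives the time, the measured TCP pose, the force and the opening at its end, in the units of the state.
- monitor.get_obs(): the state, without advancing time (a new reading comes with each control period).
- imaging.camera(name): name is "scene" or "top"; returns a dict with "frame" (400x640x3 uint8, blue, green, red), "camera_matrix" (3x3 intrinsics, pixels), "extrinsics" (4x4, takes a point from camera to world coordinates). Camera axes: x right, y up, looking along -z (the intrinsics and any distortion apply to the point x, -y, -z); pixel columns grow to the right and rows downward; lengths in m; the calibration is good to about 2 mm. A picture is of the moment at which its call begins. There is no depth.
- ctrl.hand_in(): hands the job in, once; it reports no verdict.
Trained networks look in the newest picture that a camera, given by its name, has taken for a name from the list of things; names that differ only in an ending like _2 or _b are one class to them, and where a whole thing is asked for, a point or a joint stands for the part that bears it (a point fixed in the world has none). Each returns a list of dicts, best first, with "confidence" (0 to 1); they miss things now and then, are a little off and sometimes report something else, mostly with a low value. They report only what shows in the picture. A call takes as long as a camera call.
- imaging.recognise(label, camera): "bbox" ([left, top, width, height] in pixels, round what is visible of it).
- imaging.outline_of(label, camera): "pixels" (400x640 bool, what is visible of it) and "bbox" ([left, top, width, height] in pixels, round what is visible of it).
- imaging.spot_point(label, camera): "location" ([column, row] in pixels: a listed point, or the origin of a listed thing).
The state is a dict: "time_s": time; "qpos": joint angles; "joint_vel": joint speeds; "tau": joint torques, N m; "ee_pos": TCP position; "eef_rot": TCP orientation; "force": force on the tool from outside, world axes, zero at the start; "moment": the same for the moment, N m; "grip_width": finger opening in m.
Only numpy, scipy, OpenCV 4.12 (cv2) and the standard library are available. Lean on these libraries where they do the work, as an engineer would, in place of code of your own. Each camera call takes 0.05 s, during which the arm holds its last target.

## Working session

There is one attempt and no reset: what is moved stays moved. The work goes in short steps, Python scripts to look and compute and a tool call to move; the robot and the scene stay as the last step left them, time stands still between calls to the robot, and variables do not carry over. Pictures are saved under pics/ and viewed, and the job is handed in when it is done.

Besides the shell and the picture viewer there is one more tool, called by a JSON object that holds its "op" and its "data". move_arm: Moves the arm, as the interface text tells. Its arguments: {"type":"object","properties":{"rows":{"type":"array"},"jaw":{"type":"number"},"squeeze":{"type":"number"}},"required":["rows"]}

```bash
mkdir -p pics; ls
python3 - <<'E'
from station import monitor, imaging, ctrl
import cv2
o=monitor.get_obs()
print(o)
for n in ("scene","top"):
    c=imaging.camera(n); cv2.imwrite(f"pics/{n}0.png",c["frame"])
    print(n,c["camera_matrix"],c["extrinsics"])
    for l in ["handle","pivot","fixture","neck","neck_mid","sheet","glue","tin","buffer"]:
        r=imaging.spot_point(l,n); print(l,[(x["location"],round(x["confidence"],2)) for x in r[:2]])
E
```

```text
pics
{'time_s': 0.0, 'qpos': array([-1.26160937e+00,  3.00487015e-01,  1.52157951e+00,  7.10667359e-06,
        1.32066924e+00, -6.65466081e-02]), 'joint_vel': array([-4.82500997e-04,  5.23378002e-04, -6.25114863e-04,  2.59183445e-04,
       -1.98107518e-06,  8.33573324e-04]), 'tau': array([-4.24727159e-04, -5.31798720e+01, -3.52741921e+01,  7.07237399e-02,
        2.42736196e-02, -1.09126056e-04]), 'ee_pos': array([ 0.20176628, -0.51135331,  0.18217827]), 'eef_rot': array([-1.64336461,  1.5696532 ,  1.87395985]), 'force': array([-1.75829313,  0.27226042,  0.62932976]), 'moment': array([ 0.01290532,  0.03453935, -0.01220442]), 'grip_width': 0.09435689399450613}
scene [[450.97175906   0.         320.86980386]
 [  0.         450.97175906 202.90950896]
 [  0.           0.           1.        ]] [[-0.20124941 -0.69673411  0.68852034  1.57000233]
 [ 0.97942995 -0.1325925   0.15210586  0.20751975]
 [-0.01468471  0.70496865  0.70908642  1.16988271]
 [ 0.          0.          0.          1.        ]]
handle [([333.4, 194.8], 0.88)]
pivot [([274.9, 183.0], 0.7)]
fixture [([311.2, 224.9], 0.87), ([312.8, 214.3], 0.57)]
neck [([311.5, 214.1], 0.7)]
neck_mid [([312.0, 209.8], 0.92), ([190.9, 221.2], 0.59)]
sheet [([393.6, 232.8], 0.79)]
glue [([355.1, 203.0], 0.8), ([311.2, 224.6], 0.72)]
tin [([294.9, 281.0], 0.63)]Traceback (most recent call last):
  File "<stdin>", line 9, in <module>
ValueError: it knows: fixture, glue, handle, mallet, neck, neck_mid, parts_tray, pivot, rule, sanding_block, screwdriver, sheet, tin
```

```bash
cat > h.py <<'E'
from station import monitor, imaging, ctrl
import cv2, numpy as np
def ray(c,uv):
    K=c["camera_matrix"];T=c["extrinsics"]
    d=np.linalg.inv(K)@np.array([uv[0],uv[1],1.]); d=np.array([d[0],-d[1],-d[2]])
    return T[:3,3],T[:3,:3]@d
def onz(c,uv,z):
    o,d=ray(c,uv); return o+d*(z-o[2])/d[2]
def tri(c1,p1,c2,p2):
    o1,d1=ray(c1,p1);o2,d2=ray(c2,p2);d1=d1/np.linalg.norm(d1);d2=d2/np.linalg.norm(d2)
    A=np.zeros((3,3));b=np.zeros(3)
    for o,d in((o1,d1),(o2,d2)):
        P=np.eye(3)-np.outer(d,d);A+=P;b+=P@o
    x=np.linalg.solve(A,b)
    return x,[np.linalg.norm(np.cross(x-o,d)) for o,d in((o1,d1),(o2,d2))]
def proj(c,X):
    T=c["extrinsics"];p=T[:3,:3].T@(np.asarray(X)-T[:3,3]);p=np.array([p[0],-p[1],-p[2]]);q=c["camera_matrix"]@p;return q[:2]/q[2]
E
python3 - <<'E'
from h import *
cs={n:imaging.camera(n) for n in("scene","top")}
c=cs["top"];cv2.imwrite("pics/top0.png",c["frame"]);print(c["extrinsics"],c["camera_matrix"])
P={}
for l in ["handle","pivot","fixture","neck","neck_mid","sheet","glue","tin","sanding_block","screwdriver","rule","parts_tray","mallet"]:
    for n in cs:
        r=imaging.spot_point(l,n); P[l,n]=r
        print(l,n,[(np.round(x["location"],1),round(x["confidence"],2)) for x in r[:2]])
    a,b=P[l,"scene"],P[l,"top"]
    if a and b: print("   ",tri(cs["scene"],a[0]["location"],cs["top"],b[0]["location"]))
E
```

```text
[[-3.83877484e-04  9.96452587e-01 -8.41551848e-02  4.01176779e-01]
 [-9.99990086e-01 -9.17989612e-06  4.45280166e-03 -1.06860225e-02]
 [ 4.43623320e-03  8.41560599e-02  9.96442712e-01  1.56811296e+00]
 [ 0.00000000e+00  0.00000000e+00  0.00000000e+00  1.00000000e+00]] [[494.89246366   0.         316.66734576]
 [  0.         494.89246366 200.28067519]
 [  0.           0.           1.        ]]
handle scene [(array([336. , 193.2]), 0.7)]
handle top [(array([302.7, 215.3]), 0.75)]
    (array([0.48049328, 0.02220367, 0.10509415]), [np.float64(0.0019493041885074512), np.float64(0.0019493041885074505)])
pivot scene [(array([273.9, 180. ]), 0.87), (array([309.4, 224.7]), 0.64)]
pivot top [(array([376.7, 217.8]), 0.84), (array([237.3, 204.2]), 0.73)]
    (array([ 0.47269826, -0.19611538,  0.12159455]), [np.float64(0.0033838022922404233), np.float64(0.0033838022922403803)])
fixture scene [(array([312.4, 224.3]), 0.63), (array([346.9, 287.4]), 0.26)]
fixture top [(array([332.3, 196.8]), 0.57)]
    (array([ 0.54325059, -0.05951997, -0.00084044]), [np.float64(0.008094672219156877), np.float64(0.
[... 1483 characters left out ...]
3. , 284.1]), 0.52)]
    (array([ 2.69132932e-01, -2.85764081e-01,  1.80919723e-04]), [np.float64(0.002693892724713679), np.float64(0.002693892724713849)])
rule scene [(array([468.3, 249.3]), 0.91), (array([295.6, 281.4]), 0.2)]
rule top [(array([163.3, 191.8]), 0.74)]
    (array([0.56000559, 0.47267325, 0.00488688]), [np.float64(0.003972898777986522), np.float64(0.003972898777986316)])
parts_tray scene [(array([191.3, 222.3]), 0.92), (array([352.1, 206.1]), 0.54)]
parts_tray top [(array([457.9, 174.2]), 0.95)]
    (array([ 0.61719179, -0.46957567,  0.00388928]), [np.float64(0.0012918003016428121), np.float64(0.0012918003016426575)])
mallet scene [(array([214.9, 170.3]), 0.89)]
mallet top []
```

View pics/scene0.png

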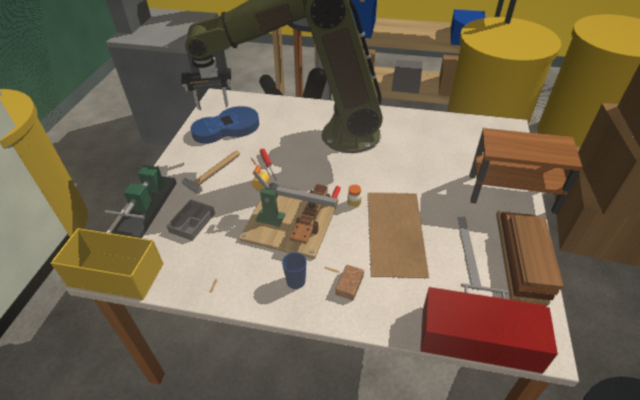

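View pics/top0.png

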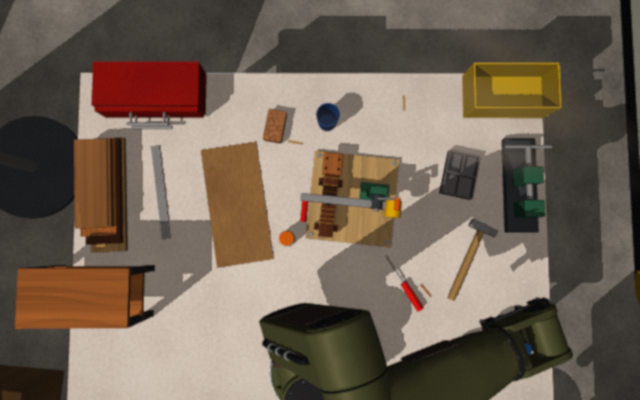

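Run:
```python
import cv2
a=cv2.imread("pics/top0.png")[130:280,180:430]; cv2.imwrite("pics/t1.png",cv2.resize(a,None,fx=3.2,fy=3.2,interpolation=cv2.INTER_CUBIC))
a=cv2.imread("pics/scene0.png")[140:300,220:440]; cv2.imwrite("pics/s1.png",cv2.resize(a,None,fx=3.6,fy=3.6,interpolation=cv2.INTER_CUBIC))
```

```text
(no output)
```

View pics/t1.png

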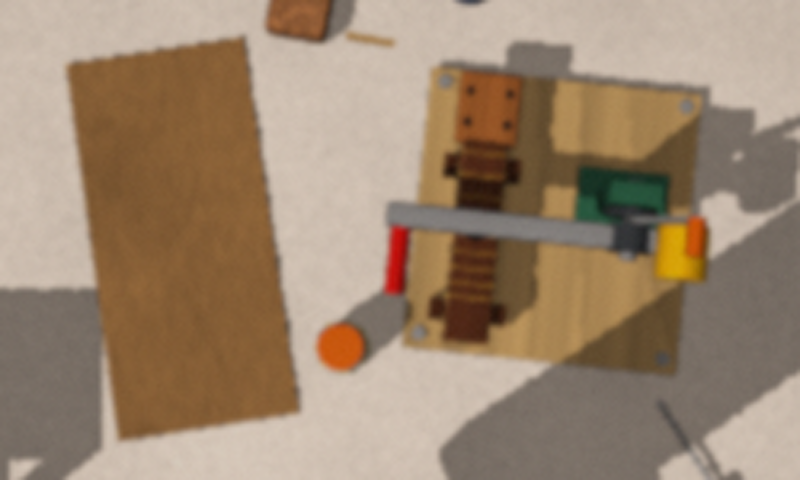

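View pics/s1.png

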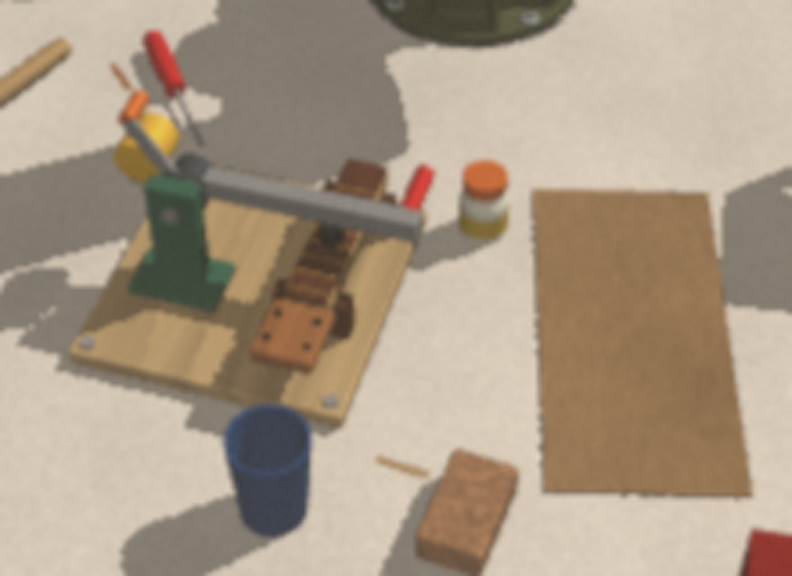

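Run:
```python
from h import *
cs={n:imaging.camera(n) for n in("scene","top")}
print(monitor.get_obs()["time_s"])
c=cs["top"]
f=lambda L,z:np.array([onz(c,(u/3.2+180,v/3.2+130),z) for u,v in L])
B=f([(433,68),(708,90),(677,373),(405,345)],.018)
S=f([(68,64),(244,38),(299,411),(119,438)],.004)
g=cs["scene"];fs=lambda L,z:np.array([onz(g,(u/3.6+220,v/3.6+140),z) for u,v in L])
B2=fs([(338,412),(72,350),(422,215)],.018)
S2=fs([(532,189),(708,195),(750,495),(543,492)],.004)
for X in(B,B2,S,S2):
    print(np.round(X,4).tolist());
    for i in range(len(X)):
        d=X[i]-X[i-1];print(np.round(np.linalg.norm(d),3),np.degrees(np.arctan2(d[1],d[0])).round(1))
    print("mean",X.mean(0))
```

```text
1.95
[[0.6881, -0.0134, 0.018], [0.6661, -0.2857, 0.018], [0.3871, -0.2513, 0.018], [0.4145, 0.014, 0.018]]
0.275 -5.7
0.273 -94.6
0.281 173.0
0.267 84.1
mean [ 0.53895116 -0.1340901   0.018     ]
[[0.6861, -0.0144, 0.018], [0.6616, -0.2739, 0.018], [0.4245, 0.0154, 0.018]]
0.263 -6.5
0.261 -95.4
0.374 129.3
mean [ 0.59072185 -0.09097084  0.018     ]
[[0.6945, 0.3511, 0.004], [0.721, 0.1757, 0.004], [0.35, 0.1181, 0.004], [0.3239, 0.2941, 0.004]]
0.375 8.7
0.177 -81.4
0.375 -171.2
0.178 98.5
mean [0.52235382 0.2347664  0.004     ]
[[0.3517, 0.118, 0.004], [0.3269, 0.2966, 0.004], [0.6965, 0.3526, 0.004], [0.7276, 0.1766, 0.004]]
0.38 -171.1
0.18 97.9
0.374 8.6
0.179 -80.0
mean [0.52568662 0.23597278 0.004     ]
```

Run:
```python
from h import *
cs={n:imaging.camera(n) for n in("scene","top")}
for n,box in(("top",(290,195,315,225)),("scene",(325,180,345,205))):
    f=cs[n]["frame"];hsv=cv2.cvtColor(f,cv2.COLOR_BGR2HSV)
    m=((hsv[...,0]<6)|(hsv[...,0]>174))&(hsv[...,1]>150)&(hsv[...,2]>90)
    M=np.zeros_like(m);M[box[1]:box[3],box[0]:box[2]]=m[box[1]:box[3],box[0]:box[2]]
    ys,xs=np.nonzero(M);print(n,len(xs),xs.mean(),ys.mean(),xs.min(),xs.max(),ys.min(),ys.max(), onz(cs[n],(xs.mean(),ys.mean()),.115),onz(cs[n],(xs.mean(),ys.mean()),.12))
for n in cs:
  for l,z in(("neck_mid",.062),("neck",.048),("pivot",.115),("handle",.115),("fixture",0),("sheet",0)):
    r=imaging.spot_point(l,n)
    if r: print(n,l,onz(cs[n],r[0]["location"],z).round(4),round(r[0]["confidence"],2))
```

```text
top 114 303.7456140350877 211.0 300 307 201 221 [0.49226313 0.02083553 0.115     ] [0.49194971 0.02072707 0.12      ]
scene 44 335.8181818181818 191.8409090909091 333 339 187 197 [0.48461127 0.0202522  0.115     ] [0.48975587 0.02113982 0.12      ]
scene neck_mid [0.8151 0.1186 0.062 ] 0.65
scene neck [ 0.5513 -0.0477  0.048 ] 0.74
scene pivot [ 0.4694 -0.1972  0.115 ] 0.96
scene handle [0.4803 0.0235 0.115 ] 0.68
scene fixture [ 0.5555 -0.05    0.    ] 0.95
scene sheet [0.5277 0.2358 0.    ] 0.68
top neck_mid [ 0.5375 -0.0524  0.062 ] 0.89
top pivot [ 0.4672 -0.1977  0.115 ] 0.93
top handle [0.4831 0.0189 0.115 ] 0.62
top fixture [0.7694 0.1176 0.    ] 0.72
top sheet [0.5253 0.2309 0.    ] 0.88
```

```bash
cat >> h.py <<'E'
from scipy.spatial.transform import Rotation as R
def st():
    o=monitor.get_obs();M=R.from_euler("xyz",o["eef_rot"]).as_matrix()
    y=M[:,1];a=np.degrees(np.arctan2(y[1],y[0]))
    print("t",round(o["time_s"],2),"p",o["ee_pos"].round(4),"yaxis deg",a.round(2),"xaxis",M[:,0].round(3),"F",o["force"].round(2),"w",round(o["grip_width"],4),"q",o["qpos"].round(2))
    return o
E
python3 - <<'E'
from h import *
st()
E
```

```text
t 2.65 p [ 0.2018 -0.5116  0.1827] yaxis deg -68.47 xaxis [-0.  0. -1.] F [ 0.54 -0.09  1.04] w 0.0939 q [-1.26  0.3   1.52 -0.    1.32 -0.07]
```

{"op": "move_arm", "data": {"rows": [{"x": 0.3, "y": 0.3, "z": 1, "turn": -0.15}, {"x": 0.5, "y": 1, "z": 0.8, "turn": -0.15}, {"x": 0.5, "y": 1, "z": 0.6, "turn": -0.15}, {"x": 0.5, "y": 1, "z": 0, "turn": 0}, {"x": 0.5, "y": 1, "z": 0, "turn": 0}], "jaw": -1, "squeeze": 15}}

```text
time_s: 3.28
ee_pos: [0.3151, -0.297, 0.3016]
eef_rot: [-2.411, 1.567, 0.614]
force: [0.6, -0.3, 0.1]
grip_width: 0.0939
```

Run:
```python
from h import *
st()
```

```text
t 3.27 p [ 0.3151 -0.297   0.3016] yaxis deg -96.67 xaxis [ 0.003  0.002 -1.   ] F [ 0.56 -0.34  0.12] w 0.0939 q [-0.84 -0.04  1.63  0.    1.55  0.84]
```

{"op": "move_arm", "data": {"rows": [{"x": 0.5, "y": 1, "z": 0, "turn": 0}, {"x": 0.5, "y": 1, "z": 0, "turn": 0.015}, {"x": 0.5, "y": 1, "z": 0, "turn": 0}, {"x": 0.5, "y": 1, "z": 0, "turn": 0}, {"x": 0.5, "y": 1, "z": 0, "turn": 0}], "jaw": -0.3}}

```text
time_s: 3.9
ee_pos: [0.4425, -0.0381, 0.303]
eef_rot: [-2.95, 1.564, 0.09]
force: [0.8, -0.7, 1.1]
grip_width: 0.0609
```

{"op": "move_arm", "data": {"rows": [{"x": 0.5, "y": 0.8, "z": 0, "turn": 0}, {"x": 0.4, "y": 0.4, "z": -0.3, "turn": 0}, {"x": 0, "y": 0, "z": -0.3, "turn": 0}, {"x": 0, "y": 0, "z": -0.3, "turn": 0}, {"x": 0, "y": 0, "z": -0.1, "turn": 0}]}}

```text
time_s: 4.53
ee_pos: [0.4884, 0.0262, 0.2511]
eef_rot: [-2.977, 1.563, 0.067]
force: [-0.5, -0.4, -0.3]
grip_width: 0.0612
```

Run:
```python
from h import *
st()
cs={n:imaging.camera(n) for n in("scene","top")}
for n in cs: cv2.imwrite(f"pics/{n}1.png",cs[n]["frame"])
cv2.imwrite("pics/a.png",np.vstack([cv2.resize(cs["top"]["frame"][160:250,250:430],None,fx=3.2,fy=3.2),cv2.resize(cs["scene"]["frame"][140:230,240:420],None,fx=3.2,fy=3.2)]))
for n in cs:
    for r in imaging.spot_point("handle",n)[:1]: print(onz(cs[n],r["location"],.115),r["confidence"])
```

```text
t 4.53 p [0.4884 0.0262 0.2511] yaxis deg -95.56 xaxis [ 0.007  0.    -1.   ] F [-0.47 -0.45 -0.3 ] w 0.0612 q [-0.02  0.11  1.59  0.    1.43  1.65]
[0.49978398 0.0198722  0.115     ] 0.86
[0.50701766 0.21277894 0.115     ] 0.2
```

View pics/a.png

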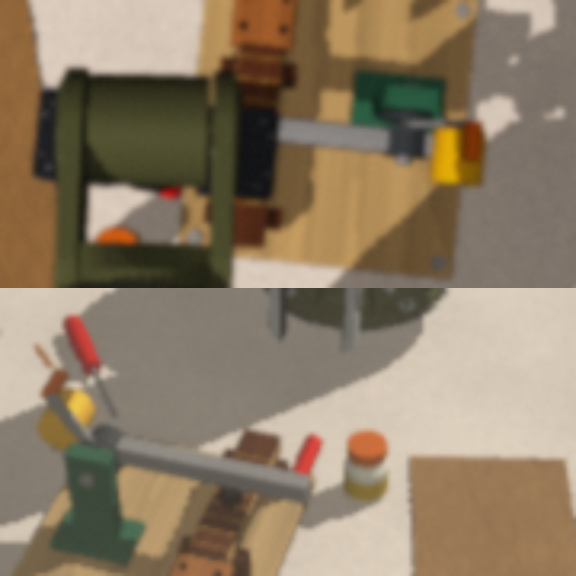

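{"op": "move_arm", "data": {"rows": [{"x": -0.08, "y": -0.1, "z": -0.7, "turn": 0}, {"x": 0, "y": 0, "z": -0.7, "turn": 0}, {"x": 0, "y": 0, "z": -0.6, "turn": 0}, {"x": 0, "y": 0, "z": -0.5, "turn": 0}, {"x": 0, "y": 0, "z": -0.2, "turn": 0}]}}

```text
time_s: 5.35
ee_pos: [0.4866, 0.0199, 0.1182]
eef_rot: [-3.035, 1.553, 0.007]
force: [0.9, 0.5, 0.4]
grip_width: 0.0614
```

Run:
```python
from h import *
st()
cs={n:imaging.camera(n) for n in("scene",)}
cv2.imwrite("pics/a2.png",np.vstack([cv2.resize(cs["scene"]["frame"][130:230,260:400],None,fx=5,fy=5)]))
```

```text
t 5.35 p [0.4866 0.0199 0.1182] yaxis deg -95.67 xaxis [ 0.018  0.    -1.   ] F [0.89 0.49 0.37] w 0.0614 q [-0.03  0.22  1.79  0.    1.12  1.63]
```

View pics/a2.png

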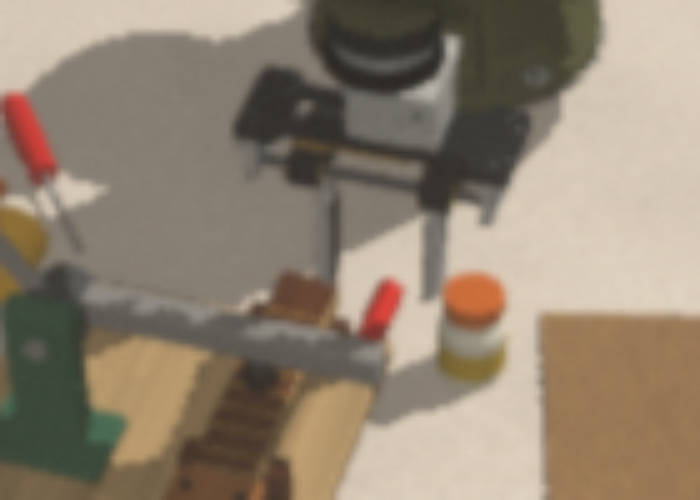

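Run:
```python
from h import *
c=imaging.camera("scene")
for X in [(0.4866,.0199,.118),(0.4866,.0199,.101),(.4866+.003,.0199+.0303,.101),(.4866-.003,.0199-.0303,.101),(.487,.02,.115),(.456,.023,.115),(.518,.017,.115)]: print(X,proj(c,X).round(1))
for z in(.105,.115,.125): print(onz(c,(338,187.5),z),onz(c,(336.5,192),z),onz(c,(335,197),z))
```

```text
(0.4866, 0.0199, 0.118) [335.6 191.6]
(0.4866, 0.0199, 0.101) [335.6 195.2]
(0.4896, 0.0502, 0.101) [344.2 197. ]
(0.4836, -0.0104, 0.101) [327.  193.4]
(0.487, 0.02, 0.115) [335.6 192.3]
(0.456, 0.023, 0.115) [338.1 186.3]
(0.518, 0.017, 0.115) [333.1 198.5]
[0.45166055 0.02200327 0.105     ] [0.47466073 0.02089975 0.105     ] [0.49957351 0.02025129 0.105     ]
[0.46216257 0.0237454  0.115     ] [0.48494676 0.02265224 0.115     ] [0.5096256  0.02200988 0.115     ]
[0.47266458 0.02548753 0.125     ] [0.49523279 0.02440473 0.125     ] [0.51967768 0.02376846 0.125     ]
```

Run:
```python
from h import *
c=imaging.camera("scene");t=imaging.camera("top")
st(); print(ctrl.finger_overhang)
for X in [(.4884+.003,.0262+.0303,.234),(.4884-.003,.0262-.0303,.234)]: print(X,proj(c,X).round(1))
cv2.imwrite("pics/s3.png",cv2.resize(c["frame"][90:230,240:400],None,fx=5,fy=4.2,interpolation=cv2.INTER_CUBIC))
cv2.imwrite("pics/t3.png",cv2.resize(t["frame"][150:270,250:410],None,fx=5,fy=5,interpolation=cv2.INTER_CUBIC))
```

```text
t 5.55 p [0.4873 0.0201 0.1198] yaxis deg -95.65 xaxis [ 0.02  0.   -1.  ] F [ 0.27 -0.25  1.33] w 0.0609 q [-0.03  0.21  1.78  0.    1.12  1.63]
0.017
(0.4914, 0.0565, 0.234) [347.  167.6]
(0.4854, -0.0040999999999999995, 0.234) [328.6 164.2]
```

View pics/s3.png

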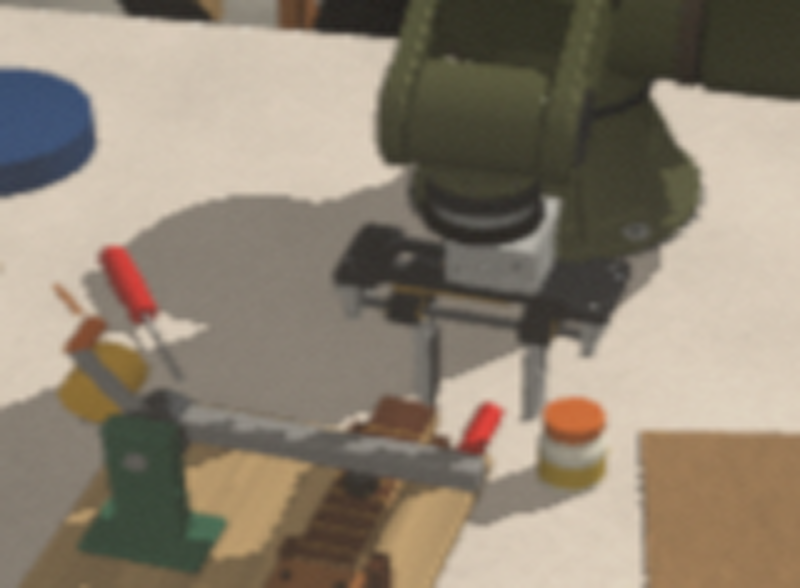

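View pics/t3.png

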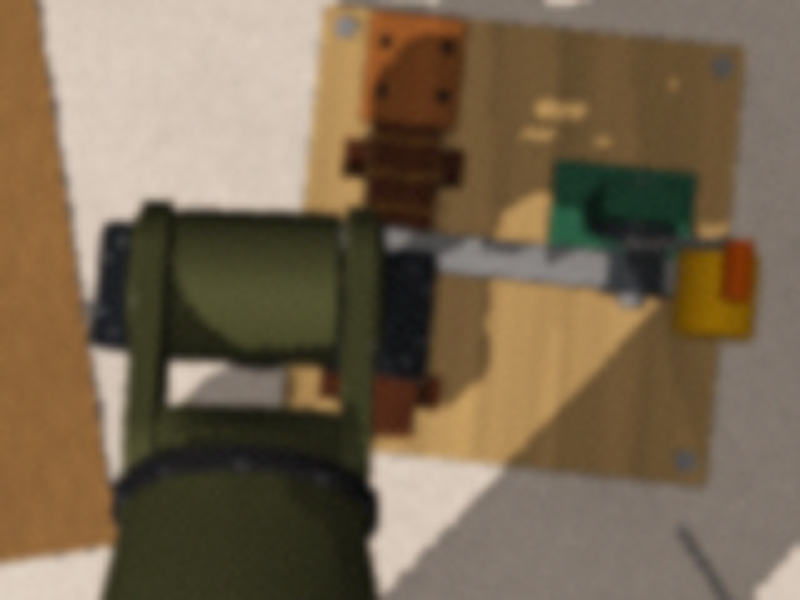

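Run:
```python
from h import *
c=imaging.camera("scene");t=imaging.camera("top")
o=st()
for s,p in [((307,158),(336.6,200)),((313,144.3),(337.4,225.6)),((360,167.4),(270,194.4)),((366,152.4),(268.4,219))]:
    print(tri(c,s,t,p))
```

```text
t 5.65 p [0.4873 0.0201 0.1198] yaxis deg -95.65 xaxis [ 0.02  0.   -1.  ] F [-0.73 -0.38  0.01] w 0.061 q [-0.03  0.21  1.78  0.    1.12  1.63]
(array([ 0.51136336, -0.06833827,  0.27071245]), [np.float64(0.0006119105749599825), np.float64(0.0006119105749599808)])
(array([ 0.44338069, -0.06707038,  0.27290817]), [np.float64(0.0036745863343379016), np.float64(0.0036745863343378327)])
(array([0.52652938, 0.10369413, 0.27231818]), [np.float64(0.002547475310058768), np.float64(0.002547475310058756)])
(array([0.46101827, 0.10979326, 0.27942179]), [np.float64(0.000542256518603607), np.float64(0.0005422565186035743)])
```

{"op": "move_arm", "data": {"rows": [{"x": -0.06, "y": 0.02, "z": -0.15, "turn": 0}, {"x": 0, "y": 0, "z": 0, "turn": 0}, {"x": 0, "y": 0, "z": 0, "turn": 0}, {"x": 0, "y": 0, "z": 0, "turn": 0}, {"x": 0, "y": 0, "z": 0, "turn": 0}], "jaw": 0.3}}

```text
time_s: 6.28
ee_pos: [0.4846, 0.0212, 0.113]
eef_rot: [-3.043, 1.548, -0.0]
force: [-0.3, -0.1, -0.3]
grip_width: 0.0329
```

Run:
```python
from h import *
st()
c=imaging.camera("scene")
cv2.imwrite("pics/s4.png",cv2.resize(c["frame"][140:220,280:380],None,fx=8,fy=7.4,interpolation=cv2.INTER_CUBIC))
```

```text
t 6.28 p [0.4846 0.0212 0.113 ] yaxis deg -95.64 xaxis [ 0.022 -0.    -1.   ] F [-0.33 -0.08 -0.31] w 0.0329 q [-0.03  0.22  1.8   0.    1.1   1.64]
```

View pics/s4.png

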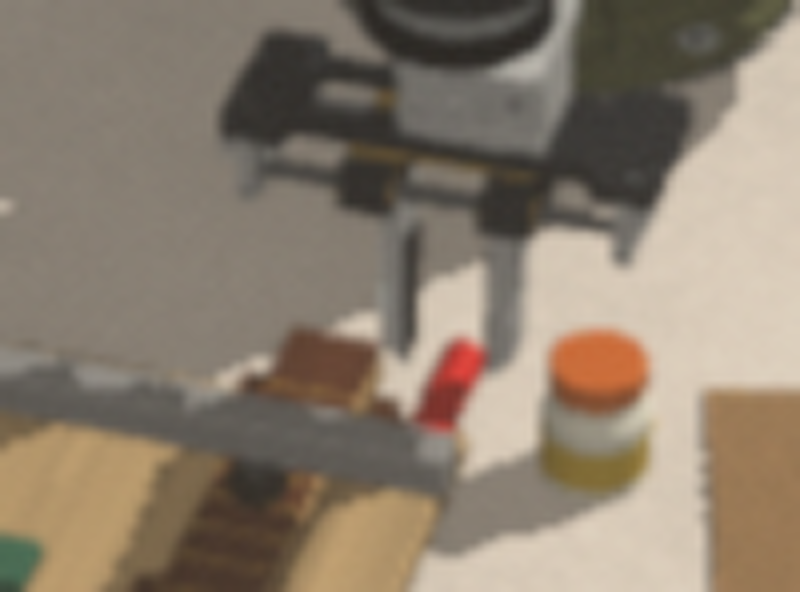

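Run:
```python
from h import *
c=imaging.camera("scene")
a=np.radians(-68.47);y=np.array([np.cos(a),np.sin(a),0])
for z in(.166,.183,.203,.26,.336):
  for s in(.047,-.047,.0595,-.0595): print(z,s,proj(c,np.array([.2018,-.5116,z])+s*y).round(1))
im=cv2.imread("pics/scene0.png")[50:130,160:260];cv2.imwrite("pics/s5.png",cv2.resize(im,None,fx=7,fy=7,interpolation=cv2.INTER_CUBIC))
```

```text
0.166 0.047 [202.7 117.1]
0.166 -0.047 [227.  114.4]
0.166 0.0595 [199.5 117.4]
0.166 -0.0595 [230.3 114. ]
0.183 0.047 [201.9 113.4]
0.183 -0.047 [226.3 110.7]
0.183 0.0595 [198.6 113.7]
0.183 -0.0595 [229.6 110.4]
0.203 0.047 [200.8 109. ]
0.203 -0.047 [225.5 106.3]
0.203 0.0595 [197.5 109.3]
0.203 -0.0595 [228.7 106. ]
0.26 0.047 [197.7  96. ]
0.26 -0.047 [223.   93.4]
0.26 0.0595 [194.3  96.4]
0.26 -0.0595 [226.3  93. ]
0.336 0.047 [193.4  77.7]
0.336 -0.047 [219.5  75.1]
0.336 0.0595 [189.8  78.1]
0.336 -0.0595 [222.9  74.8]
```

View pics/s5.png

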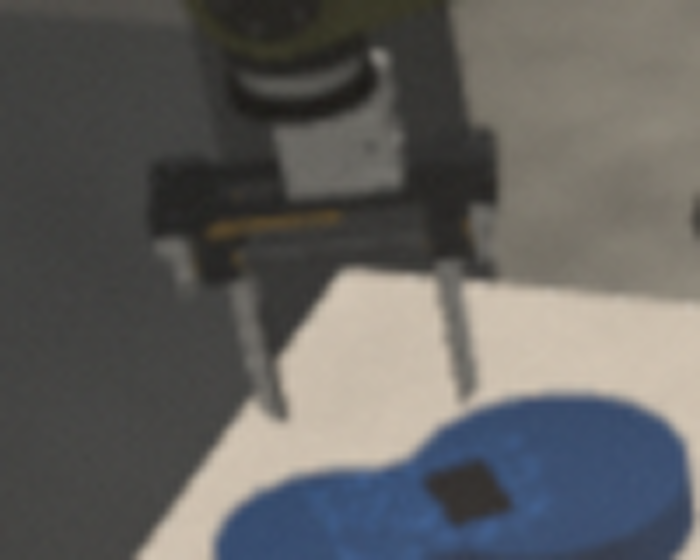

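{"op": "move_arm", "data": {"rows": [{"x": 0, "y": 0, "z": 0, "turn": 0}, {"x": 0, "y": 0, "z": 0, "turn": 0}, {"x": 0, "y": 0, "z": 0, "turn": 0}, {"x": 0, "y": 0, "z": 0, "turn": 0}, {"x": 0, "y": 0, "z": 0, "turn": 0}], "jaw": 1}}

```text
time_s: 7.0
ee_pos: [0.4846, 0.0212, 0.1129]
eef_rot: [-3.041, 1.549, 0.002]
force: [-0.2, -0.2, -0.3]
grip_width: 0.0004
```

Run:
```python
from h import *
st()
c=imaging.camera("scene")
cv2.imwrite("pics/s6.png",cv2.resize(c["frame"][140:220,280:380],None,fx=8,fy=7.4,interpolation=cv2.INTER_CUBIC))
```

```text
t 7.0 p [0.4846 0.0212 0.1129] yaxis deg -95.64 xaxis [ 0.022  0.    -1.   ] F [-0.18 -0.17 -0.26] w 0.0004 q [-0.03  0.22  1.8   0.    1.1   1.64]
```

View pics/s6.png

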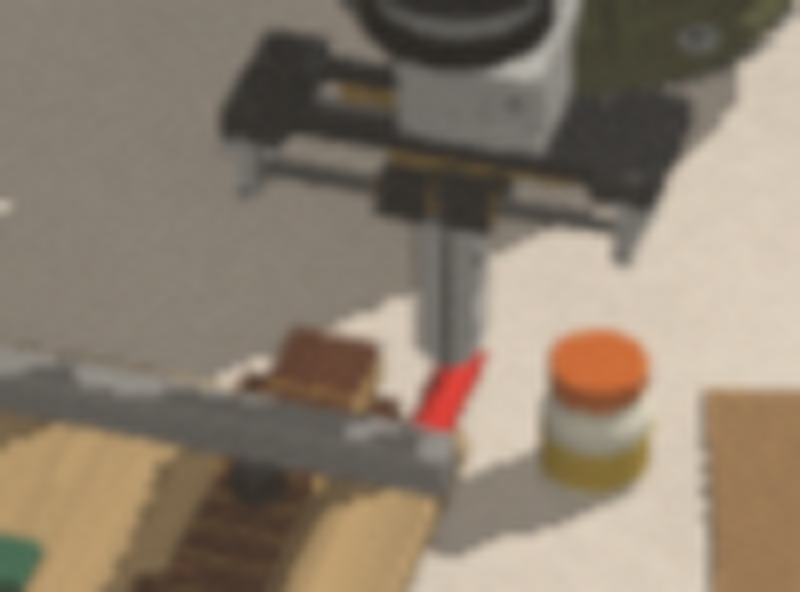

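{"op": "move_arm", "data": {"rows": [{"x": 0, "y": 0.02, "z": 0, "turn": 0}, {"x": 0, "y": 0, "z": 0, "turn": 0}, {"x": 0, "y": 0, "z": 0, "turn": 0}, {"x": 0, "y": 0, "z": 0, "turn": 0}, {"x": 0, "y": 0, "z": -0.1, "turn": 0}], "jaw": -0.1}}

```text
time_s: 7.68
ee_pos: [0.4848, 0.0223, 0.108]
eef_rot: [-3.043, 1.548, 0.0]
force: [0.0, 0.2, 0.2]
grip_width: 0.047
```

{"op": "move_arm", "data": {"rows": [{"x": 0, "y": 0, "z": -0.2, "turn": 0}, {"x": 0, "y": 0, "z": -0.2, "turn": 0}, {"x": 0, "y": 0, "z": -0.1, "turn": 0}, {"x": 0, "y": 0, "z": 0, "turn": 0}, {"x": 0, "y": 0, "z": 0, "turn": 0}]}}

```text
time_s: 8.3
ee_pos: [0.4842, 0.0223, 0.0802]
eef_rot: [-3.039, 1.55, 0.003]
force: [-0.3, 0.7, 0.1]
grip_width: 0.052
```

Run:
```python
from h import *
st()
c=imaging.camera("scene")
cv2.imwrite("pics/s7.png",cv2.resize(c["frame"][140:220,280:380],None,fx=8,fy=7.4,interpolation=cv2.INTER_CUBIC))
```

```text
t 8.3 p [0.4842 0.0223 0.0802] yaxis deg -95.65 xaxis [ 0.021  0.    -1.   ] F [-0.27  0.71  0.12] w 0.052 q [-0.03  0.26  1.83  0.    1.03  1.64]
```

View pics/s7.png

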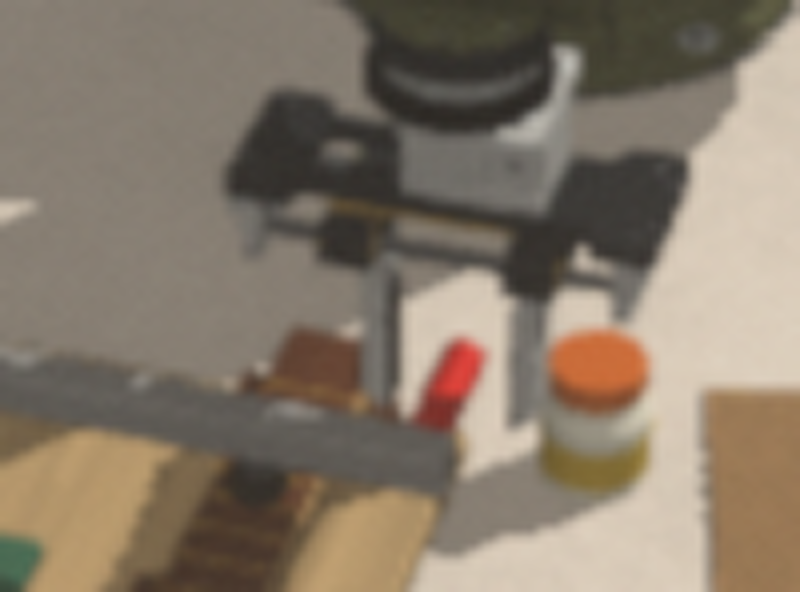

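{"op": "move_arm", "data": {"rows": [{"x": 0, "y": 0, "z": -0.06, "turn": 0}, {"x": 0, "y": 0, "z": 0, "turn": 0}, {"x": 0, "y": 0, "z": 0, "turn": 0}, {"x": 0, "y": 0, "z": 0, "turn": 0}, {"x": 0, "y": 0, "z": 0, "turn": 0}], "jaw": 1, "squeeze": 15}}

```text
time_s: 8.98
ee_pos: [0.4842, 0.0204, 0.0774]
eef_rot: [3.091, 1.549, -0.149]
force: [0.3, 6.3, -0.5]
grip_width: 0.0196
```

Run:
```python
from h import *
for i in range(3):
    o=st();c=imaging.camera("scene")
```

```text
t 8.97 p [0.4842 0.0204 0.0774] yaxis deg -95.65 xaxis [ 0.021 -0.003 -1.   ] F [ 0.29  6.26 -0.54] w 0.0196 q [-0.03  0.26  1.83 -0.    1.02  1.64]
t 9.03 p [0.4842 0.0205 0.0774] yaxis deg -95.64 xaxis [ 0.021 -0.003 -1.   ] F [-0.11 -2.81 -1.01] w 0.0195 q [-0.03  0.26  1.83 -0.    1.02  1.64]
t 9.07 p [0.4843 0.0205 0.0774] yaxis deg -95.63 xaxis [ 0.021 -0.003 -1.   ] F [-0.3  -2.5  -0.93] w 0.0195 q [-0.03  0.26  1.83 -0.    1.02  1.64]
```

```bash
cat >> h.py <<'E'
P0=np.array([.4843,.0205,.0774]);FY=np.array([.0985,.9951])
def arc(ths=()):
    o=monitor.get_obs();p=o["ee_pos"];yp=(p[:2]-P0[:2])@FY+.21;z=p[2]-P0[2]
    lat=(p[:2]-P0[:2])@np.array([.9951,-.0985])
    th=np.arctan2(z,yp);F=o["force"];fr=np.array([F[:2]@FY,F[2]])
    print("t",round(o["time_s"],2),"theta %.3f r %.4f lat %.4f"%(th,np.hypot(yp,z),lat),"p",p.round(4),"Ftan %.2f Frad %.2f"%(fr@[-np.sin(th),np.cos(th)],fr@[np.cos(th),np.sin(th)]),"w",round(o["grip_width"],4),"dth to",ths)
    cy,cz=yp,z
    for t in ths:
        ny,nz=.21*np.cos(t),.21*np.sin(t);d=FY*(ny-cy)
        print("  x %.3f y %.3f z %.3f"%(d[0]/.05,d[1]/.05,(nz-cz)/.05));cy,cz=ny,nz
    return th
E
python3 -c "
from h import *
arc([.03,.08,.14,.2,.26])"
```

```text
t 9.12 theta -0.000 r 0.2099 lat -0.0000 p [0.4843 0.0205 0.0774] Ftan -0.94 Frad -2.88 w 0.0198 dth to [0.03, 0.08, 0.14, 0.2, 0.26]
  x -0.000 y -0.001 z 0.126
  x -0.001 y -0.011 z 0.210
  x -0.003 y -0.028 z 0.250
  x -0.004 y -0.042 z 0.248
  x -0.006 y -0.057 z 0.245
```

{"op": "move_arm", "data": {"rows": [{"x": 0, "y": 0, "z": 0.12, "turn": 0}, {"x": 0, "y": -0.01, "z": 0.2, "turn": 0}, {"x": 0, "y": -0.03, "z": 0.25, "turn": 0}, {"x": 0, "y": -0.04, "z": 0.25, "turn": 0}, {"x": -0.01, "y": -0.06, "z": 0.25, "turn": 0}]}}

```text
time_s: 9.75
ee_pos: [0.4833, 0.0133, 0.1341]
eef_rot: [3.084, 1.55, -0.155]
force: [3.7, -1.4, -4.1]
grip_width: 0.0195
```

```bash
python3 -c "
from h import *
th=arc()
arc([th+.06*i for i in range(1,6)])"
```

```text
t 9.75 theta 0.273 r 0.2105 lat -0.0002 p [0.4833 0.0133 0.1341] Ftan -3.64 Frad -2.06 w 0.0195 dth to ()
t 9.75 theta 0.273 r 0.2105 lat -0.0002 p [0.4833 0.0133 0.1341] Ftan -3.64 Frad -2.06 w 0.0195 dth to [np.float64(0.3328716966337918), np.float64(0.3928716966337918), np.float64(0.4528716966337918), np.float64(0.5128716966337918), np.float64(0.5728716966337918)]
  x -0.008 y -0.085 z 0.238
  x -0.009 y -0.089 z 0.236
  x -0.010 y -0.103 z 0.230
  x -0.012 y -0.116 z 0.223
  x -0.013 y -0.130 z 0.216
```

Tracking well.

{"op": "move_arm", "data": {"rows": [{"x": -0.01, "y": -0.08, "z": 0.24, "turn": 0}, {"x": -0.01, "y": -0.09, "z": 0.24, "turn": 0}, {"x": -0.01, "y": -0.1, "z": 0.23, "turn": 0}, {"x": -0.01, "y": -0.12, "z": 0.22, "turn": 0}, {"x": -0.01, "y": -0.13, "z": 0.22, "turn": 0}]}}

```text
time_s: 10.38
ee_pos: [0.4807, -0.0129, 0.1967]
eef_rot: [-3.061, 1.549, -0.017]
force: [-0.1, 1.5, -2.6]
grip_width: 0.0195
```

```bash
python3 -c "
from h import *
th=arc()
arc([round(th+.06*i,3) for i in range(1,6)])"
```

```text
t 10.38 theta 0.595 r 0.2129 lat -0.0003 p [ 0.4807 -0.0129  0.1967] Ftan -3.00 Frad -0.23 w 0.0195 dth to ()
t 10.38 theta 0.595 r 0.2129 lat -0.0003 p [ 0.4807 -0.0129  0.1967] Ftan -3.00 Frad -0.23 w 0.0195 dth to [np.float64(0.655), np.float64(0.715), np.float64(0.775), np.float64(0.835), np.float64(0.895)]
  x -0.019 y -0.196 z 0.173
  x -0.016 y -0.159 z 0.195
  x -0.017 y -0.170 z 0.185
  x -0.018 y -0.181 z 0.175
  x -0.019 y -0.191 z 0.163
```

{"op": "move_arm", "data": {"rows": [{"x": -0.02, "y": -0.18, "z": 0.18, "turn": 0}, {"x": -0.02, "y": -0.16, "z": 0.19, "turn": 0}, {"x": -0.02, "y": -0.17, "z": 0.18, "turn": 0}, {"x": -0.02, "y": -0.18, "z": 0.17, "turn": 0}, {"x": -0.02, "y": -0.19, "z": 0.16, "turn": 0}]}}

```text
time_s: 11.0
ee_pos: [0.4764, -0.0553, 0.2477]
eef_rot: [-2.783, 1.542, 0.263]
force: [1.1, 2.6, 2.1]
grip_width: 0.0196
```

```bash
python3 -c "
from h import *
th=arc()
arc([round(th+.05*i,3) for i in range(1,6)])"
```

```text
t 11.0 theta 0.905 r 0.2165 lat -0.0004 p [ 0.4764 -0.0553  0.2477] Ftan -0.86 Frad 3.34 w 0.0196 dth to ()
t 11.0 theta 0.905 r 0.2165 lat -0.0004 p [ 0.4764 -0.0553  0.2477] Ftan -0.86 Frad 3.34 w 0.0196 dth to [np.float64(0.955), np.float64(1.005), np.float64(1.055), np.float64(1.105), np.float64(1.155)]
  x -0.025 y -0.248 z 0.023
  x -0.017 y -0.174 z 0.117
  x -0.018 y -0.179 z 0.108
  x -0.018 y -0.184 z 0.099
  x -0.019 y -0.189 z 0.090
```

Run:
```python
from h import *
st()
c=imaging.camera("scene");st()
cv2.imwrite("pics/s8.png",cv2.resize(c["frame"][100:220,230:390],None,fx=5,fy=5,interpolation=cv2.INTER_CUBIC))
for i in range(3): imaging.camera("top");st()
```

```text
t 11.0 p [ 0.4764 -0.0553  0.2477] yaxis deg -95.44 xaxis [ 0.028  0.008 -1.   ] F [1.1  2.64 2.1 ] w 0.0196 q [-0.2   0.08  1.63  0.01  1.4   1.46]
t 11.05 p [ 0.4764 -0.0564  0.2486] yaxis deg -95.47 xaxis [ 0.029  0.007 -1.   ] F [-3.96  5.12  5.14] w 0.0195 q [-0.2   0.08  1.63  0.01  1.41  1.46]
t 11.1 p [ 0.4764 -0.0557  0.248 ] yaxis deg -95.49 xaxis [ 0.028  0.007 -1.   ] F [-2.19  7.63  6.91] w 0.0197 q [-0.2   0.08  1.63  0.01  1.4   1.46]
t 11.15 p [ 0.4765 -0.0552  0.2476] yaxis deg -95.49 xaxis [ 0.028  0.008 -1.   ] F [-1.51  6.91  7.42] w 0.0194 q [-0.2   0.08  1.63  0.01  1.4   1.46]
t 11.2 p [ 0.4765 -0.055   0.2473] yaxis deg -95.47 xaxis [ 0.028  0.008 -1.   ] F [-1.3   6.41  6.75] w 0.0194 q [-0.2   0.08  1.63  0.01  1.4   1.47]
```

View pics/s8.png

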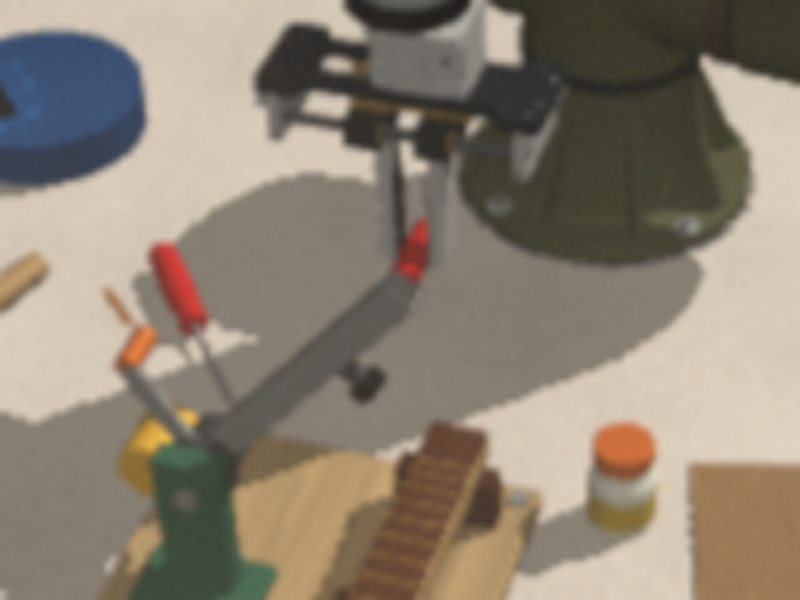

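{"op": "move_arm", "data": {"rows": [{"x": 0, "y": 0.03, "z": 0.04, "turn": 0}, {"x": 0, "y": 0.0, "z": 0.0, "turn": 0}, {"x": 0, "y": 0, "z": 0, "turn": 0}, {"x": 0, "y": 0, "z": 0, "turn": 0}, {"x": 0, "y": 0, "z": 0, "turn": 0}]}}

```text
time_s: 11.82
ee_pos: [0.476, -0.0554, 0.248]
eef_rot: [-2.912, 1.545, 0.132]
force: [0.7, 1.2, 0.1]
grip_width: 0.0194
```

```bash
python3 -c "
from h import *
for i in range(3): arc();st();imaging.camera('top')
"
```

```text
t 11.82 theta 0.906 r 0.2167 lat -0.0007 p [ 0.476  -0.0554  0.248 ] Ftan -0.94 Frad 0.90 w 0.0194 dth to ()
t 11.82 p [ 0.476  -0.0554  0.248 ] yaxis deg -95.55 xaxis [ 0.026  0.003 -1.   ] F [0.65 1.23 0.13] w 0.0194 q [-0.2   0.08  1.63  0.01  1.41  1.47]
t 11.88 theta 0.906 r 0.2167 lat -0.0007 p [ 0.476  -0.0554  0.248 ] Ftan -1.12 Frad 0.96 w 0.0193 dth to ()
t 11.88 p [ 0.476  -0.0554  0.248 ] yaxis deg -95.55 xaxis [ 0.026  0.003 -1.   ] F [0.43 1.44 0.06] w 0.0193 q [-0.2   0.08  1.63  0.01  1.41  1.47]
t 11.93 theta 0.906 r 0.2167 lat -0.0007 p [ 0.476  -0.0554  0.248 ] Ftan -1.18 Frad 1.10 w 0.0196 dth to ()
t 11.93 p [ 0.476  -0.0554  0.248 ] yaxis deg -95.55 xaxis [ 0.026  0.003 -1.   ] F [1.5  1.46 0.14] w 0.0196 q [-0.2   0.08  1.63  0.01  1.41  1.47]
```

```bash
sed -i 's/P0=np.array.*;FY/P0=np.array([.4843,.0205,.0840]);FY/' h.py; python3 -c "
from h import *
th=arc()
arc([round(th+d,3) for d in (.03,.08,.13,.18,.23)])"
```

```text
t 11.97 theta 0.887 r 0.2115 lat -0.0008 p [ 0.476  -0.0555  0.248 ] Ftan 0.21 Frad 0.01 w 0.0195 dth to ()
t 11.97 theta 0.887 r 0.2115 lat -0.0008 p [ 0.476  -0.0555  0.248 ] Ftan 0.21 Frad 0.01 w 0.0195 dth to [np.float64(0.917), np.float64(0.967), np.float64(1.017), np.float64(1.067), np.float64(1.117)]
  x -0.012 y -0.117 z 0.054
  x -0.017 y -0.169 z 0.124
  x -0.017 y -0.175 z 0.115
  x -0.018 y -0.180 z 0.106
  x -0.018 y -0.185 z 0.097
```

{"op": "move_arm", "data": {"rows": [{"x": -0.01, "y": -0.11, "z": 0.06, "turn": 0}, {"x": -0.02, "y": -0.17, "z": 0.11, "turn": 0}, {"x": -0.01, "y": -0.17, "z": 0.11, "turn": 0}, {"x": -0.02, "y": -0.18, "z": 0.1, "turn": 0}, {"x": -0.01, "y": -0.18, "z": 0.09, "turn": 0}], "squeeze": 20}}

```text
time_s: 12.6
ee_pos: [0.4723, -0.0932, 0.2747]
eef_rot: [-2.679, 1.541, 0.369]
force: [-2.9, 4.7, 4.2]
grip_width: 0.0193
```

```bash
python3 -c "
from h import *
th=arc()
arc([round(th+d,3) for d in (.05,.1,.15,.2,.24)])"
```

```text
t 12.6 theta 1.106 r 0.2134 lat -0.0007 p [ 0.4723 -0.0932  0.2747] Ftan -2.07 Frad 5.73 w 0.0193 dth to ()
t 12.6 theta 1.106 r 0.2134 lat -0.0007 p [ 0.4723 -0.0932  0.2747] Ftan -2.07 Frad 5.73 w 0.0193 dth to [np.float64(1.156), np.float64(1.206), np.float64(1.256), np.float64(1.306), np.float64(1.346)]
  x -0.022 y -0.219 z 0.029
  x -0.019 y -0.193 z 0.080
  x -0.020 y -0.197 z 0.070
  x -0.020 y -0.200 z 0.060
  x -0.016 y -0.162 z 0.041
```

{"op": "move_arm", "data": {"rows": [{"x": -0.02, "y": -0.2, "z": 0.02, "turn": 0}, {"x": -0.02, "y": -0.2, "z": 0.05, "turn": 0}, {"x": -0.02, "y": -0.2, "z": 0.05, "turn": 0}, {"x": -0.02, "y": -0.2, "z": 0.04, "turn": 0}, {"x": -0.02, "y": -0.16, "z": 0.03, "turn": 0}]}}

```text
time_s: 13.22
ee_pos: [0.4677, -0.1409, 0.29]
eef_rot: [-2.669, 1.533, 0.381]
force: [1.3, 1.2, 1.5]
grip_width: 0.0191
```

```bash
python3 -c "
from h import *
th=arc()
c=imaging.camera('scene')
cv2.imwrite('pics/s9.png',cv2.resize(c['frame'][100:220,230:390],None,fx=5,fy=5,interpolation=cv2.INTER_CUBIC))
arc([round(th+d,3) for d in (.05,.1,.15,.2,.24)])"
```

```text
t 13.22 theta 1.343 r 0.2115 lat -0.0006 p [ 0.4677 -0.1409  0.29  ] Ftan -0.95 Frad 1.71 w 0.0191 dth to ()
t 13.28 theta 1.347 r 0.2114 lat -0.0006 p [ 0.4676 -0.1417  0.2901] Ftan 0.01 Frad 4.82 w 0.019 dth to [np.float64(1.393), np.float64(1.443), np.float64(1.493), np.float64(1.543), np.float64(1.583)]
  x -0.019 y -0.196 z 0.011
  x -0.020 y -0.207 z 0.032
  x -0.021 y -0.208 z 0.022
  x -0.021 y -0.209 z 0.011
  x -0.017 y -0.167 z 0.001
```

View pics/s9.png

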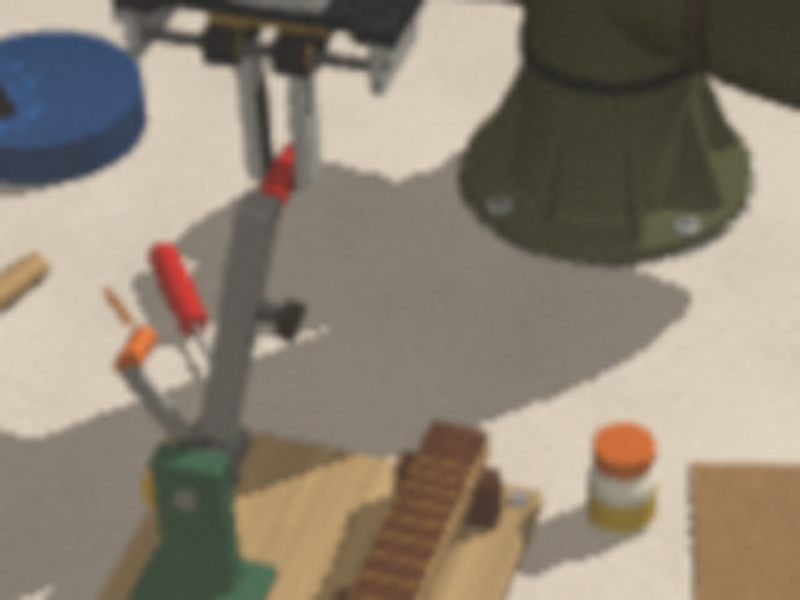

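Run:
```python
from h import *
c=imaging.camera("scene");t=imaging.camera("top")
print(tri(c,(257.4,169.3),t,(397.6,204)))
cv2.imwrite('pics/t9.png',cv2.resize(t['frame'][150:260,290:430],None,fx=5,fy=5,interpolation=cv2.INTER_CUBIC))
for f,n in((c,"s"),(t,"t")):
    h=cv2.cvtColor(f["frame"],cv2.COLOR_BGR2HSV);m=(h[...,0]>5)&(h[...,0]<16)&(h[...,1]>190)&(h[...,2]>120)
    k,l,s,ce=cv2.connectedComponentsWithStats(m.astype(np.uint8))
    print(n,[(s[i][:5].tolist(),ce[i].round(1).tolist()) for i in range(1,k) if s[i][4]>8])
arc()
```

```text
(array([ 0.50663961, -0.241446  ,  0.19254585]), [np.float64(0.0011816827748320677), np.float64(0.0011816827748320495)])
s []
t [([82, 230, 8, 6, 15], [84.9, 232.7]), ([280, 232, 14, 13, 143], [286.2, 237.9]), ([20, 269, 14, 11, 46], [25.3, 274.0]), ([32, 269, 14, 7, 39], [38.5, 271.3]), ([42, 268, 29, 15, 88], [56.4, 274.3]), ([77, 269, 16, 15, 45], [83.8, 273.5]), ([94, 269, 8, 6, 16], [96.9, 270.4]), ([117, 272, 11, 11, 37], [122.7, 276.6]), ([81, 274, 24, 10, 61], [92.9, 278.6]), ([34, 276, 14, 13, 47], [38.6, 283.1]), ([20, 279, 11, 8, 17], [25.2, 282.3]), ([111, 280, 6, 4, 9], [113.3, 281.7]), ([19, 282, 9, 8, 20], [22.4, 285.7]), ([45, 283, 16, 11, 45], [52.5, 289.4]), ([55, 283, 5, 5, 10], [57.1, 285.4]), ([60, 284, 6, 7, 16], [62.5, 287.7]), ([74, 285, 6, 7, 10], [76.7, 287.3]), ([117, 285, 11, 6, 21], [123.0, 287.5]), ([21, 288, 24, 19, 91], [30.5, 296.0]), ([75, 289, 8, 9, 19], [79.3, 293.6]), ([51, 291, 24, 19, 114], [63.5, 302.1]), ([84, 290, 5, 8, 14], [85.5, 293.4]), ([38, 292, 8, 4, 11], [41.6, 293.5]), ([100, 292, 12, 7, 33], [106.0, 294.7]), ([113, 292, 11, 7, 19], [117.7, 295.6]), ([65, 295, 7, 4, 14], [68.1, 296.6]), ([48, 296, 9, 7, 18], [51.3, 298.9]), ([74, 296, 30, 19, 107], [88.6, 302.7]), ([29, 299, 15, 14, 70], [36.8, 306.0]), ([121, 301, 6, 5, 10], [123.9, 302.4]), ([18, 305, 6, 8, 14], [21.1, 308.6]), ([44, 304, 8, 6, 16], [47.3, 306.6]), ([53, 308, 5, 3, 9], [55.1, 309.2]), ([109, 310, 5, 7, 15], [110.6, 313.1]), ([25, 317, 10, 10, 25], [28.8, 322.7]), ([35, 317, 10, 9, 26], [39.5, 320.8]), ([68, 318, 5, 5, 11], [70.0, 319.9]), ([64, 320, 4, 5, 9], [65.7, 322.0]), ([87, 321, 8, 5, 11], [90.5, 323.4]), ([103, 323, 5, 3, 9], [105.2, 324.0])]
t 13.38 theta 1.342 r 0.2114 lat -0.0006 p [ 0.4677 -0.1408  0.2899] Ftan -0.79 Frad 5.03 w 0.0196 dth to ()
```

View pics/t9.png

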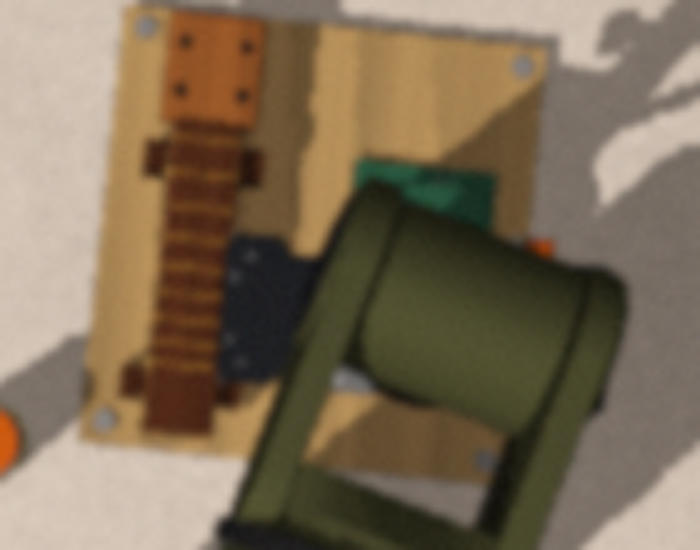

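{"op": "move_arm", "data": {"rows": [{"x": -0.01, "y": -0.14, "z": 0.0, "turn": 0}, {"x": -0.02, "y": -0.2, "z": -0.01, "turn": 0}, {"x": -0.02, "y": -0.2, "z": -0.02, "turn": 0}, {"x": -0.02, "y": -0.15, "z": -0.04, "turn": 0}, {"x": -0.01, "y": -0.06, "z": -0.04, "turn": 0}], "squeeze": 12}}

```text
time_s: 14.0
ee_pos: [0.465, -0.1796, 0.2924]
eef_rot: [-2.914, 1.524, 0.138]
force: [-4.1, 0.2, 17.3]
grip_width: 0.0198
```

```bash
python3 -c "
from h import *
th=arc()
c=imaging.camera('scene')
cv2.imwrite('pics/s10.png',cv2.resize(c['frame'][90:210,230:390],None,fx=5,fy=5,interpolation=cv2.INTER_CUBIC))
arc();st()"
```

```text
t 14.0 theta 1.528 r 0.2086 lat 0.0005 p [ 0.465  -0.1796  0.2924] Ftan 0.94 Frad 17.25 w 0.0198 dth to ()
t 14.05 theta 1.529 r 0.2086 lat 0.0005 p [ 0.4649 -0.1798  0.2924] Ftan 1.05 Frad 18.40 w 0.0194 dth to ()
t 14.05 p [ 0.4649 -0.1798  0.2924] yaxis deg -95.18 xaxis [ 0.046  0.006 -0.999] F [-2.48 -0.03 18.43] w 0.0194 q [-0.46  0.09  1.52  0.03  1.49  1.2 ]
```

View pics/s10.png

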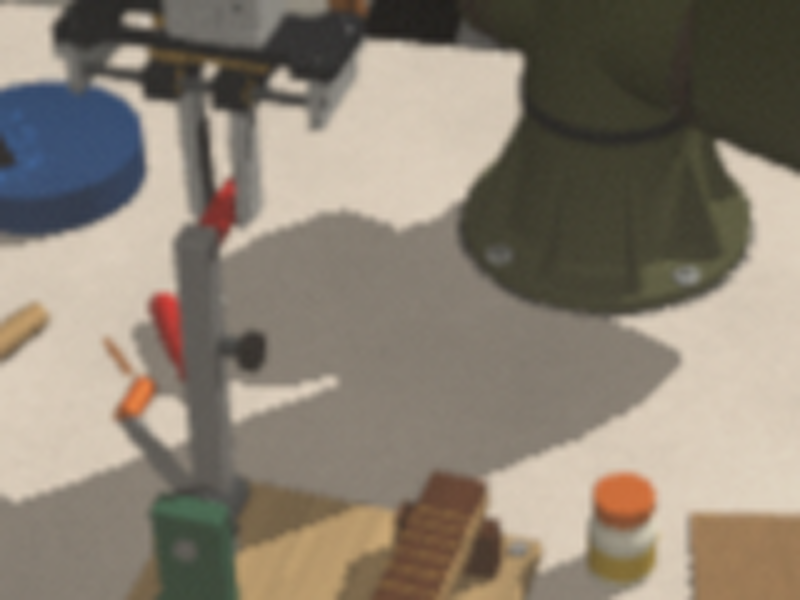

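{"op": "move_arm", "data": {"rows": [{"x": 0, "y": 0, "z": 0, "turn": 0}, {"x": 0, "y": 0, "z": 0, "turn": 0}, {"x": 0, "y": 0, "z": -0.05, "turn": 0}, {"x": 0, "y": 0, "z": -0.08, "turn": 0}, {"x": 0, "y": 0, "z": -0.05, "turn": 0}], "jaw": 0.46}}

```text
time_s: 14.68
ee_pos: [0.4645, -0.18, 0.2815]
eef_rot: [-2.927, 1.527, 0.124]
force: [-0.4, -1.2, 0.3]
grip_width: 0.0252
```

```bash
python3 -c "
from h import *
th=arc()
c=imaging.camera('scene')
cv2.imwrite('pics/s11.png',cv2.resize(c['frame'][90:210,230:390],None,fx=5,fy=5,interpolation=cv2.INTER_CUBIC))
arc();st()"
```

```text
t 14.68 theta 1.527 r 0.1977 lat 0.0001 p [ 0.4645 -0.18    0.2815] Ftan 1.23 Frad 0.24 w 0.0252 dth to ()
t 14.72 theta 1.527 r 0.1975 lat 0.0000 p [ 0.4645 -0.1799  0.2813] Ftan 0.67 Frad 0.05 w 0.0256 dth to ()
t 14.72 p [ 0.4645 -0.1799  0.2813] yaxis deg -95.17 xaxis [ 0.043  0.006 -0.999] F [ 0.17 -0.69  0.08] w 0.0256 q [-0.46  0.1   1.54  0.02  1.47  1.2 ]
```

View pics/s11.png

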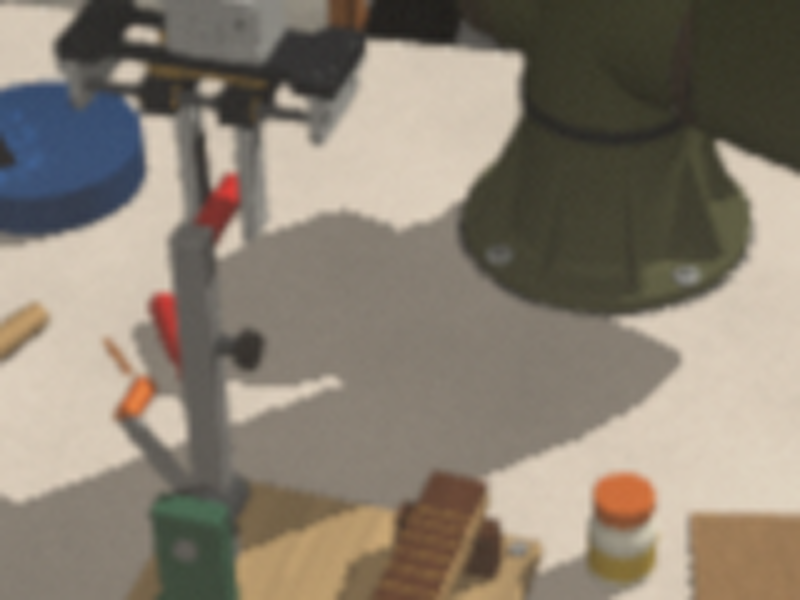

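{"op": "move_arm", "data": {"rows": [{"x": -0.01, "y": -0.08, "z": 0, "turn": 0}, {"x": -0.01, "y": -0.12, "z": 0, "turn": 0}, {"x": -0.01, "y": -0.14, "z": -0.01, "turn": 0}, {"x": -0.01, "y": -0.14, "z": -0.02, "turn": 0}, {"x": -0.01, "y": -0.12, "z": -0.02, "turn": 0}]}}

```text
time_s: 15.35
ee_pos: [0.4616, -0.2121, 0.2786]
eef_rot: [-2.923, 1.527, 0.128]
force: [-0.9, -1.3, -0.1]
grip_width: 0.0253
```

```bash
sed -i 's/P0=np.array.*;FY/P0=np.array([.4843,.0205,.0715]);FY/' h.py; python3 -c "
from h import *
th=arc()
c=imaging.camera('scene')
cv2.imwrite('pics/s12.png',cv2.resize(c['frame'][90:210,230:390],None,fx=5,fy=5,interpolation=cv2.INTER_CUBIC))
imaging.camera('top');arc();st()"
```

```text
t 15.35 theta 1.685 r 0.2084 lat 0.0003 p [ 0.4616 -0.2121  0.2786] Ftan 1.37 Frad 0.02 w 0.0253 dth to ()
t 15.45 theta 1.685 r 0.2084 lat 0.0003 p [ 0.4616 -0.2122  0.2785] Ftan 1.05 Frad -0.16 w 0.0255 dth to ()
t 15.45 p [ 0.4616 -0.2122  0.2785] yaxis deg -95.2 xaxis [ 0.043  0.005 -0.999] F [-0.69 -0.96 -0.28] w 0.0255 q [-0.52  0.12  1.51  0.03  1.47  1.14]
```

View pics/s12.png

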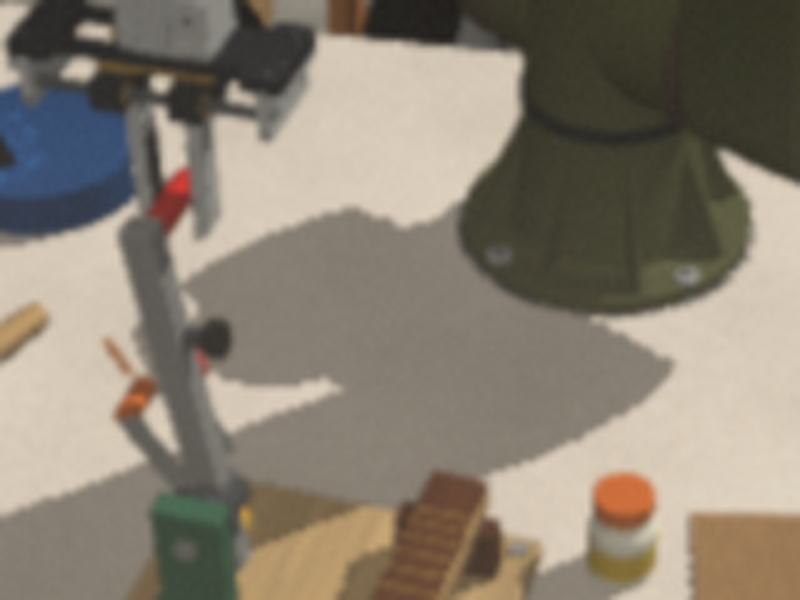

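{"op": "move_arm", "data": {"rows": [{"x": 0, "y": -0.04, "z": 0, "turn": 0}, {"x": -0.01, "y": -0.05, "z": -0.01, "turn": 0}, {"x": 0, "y": -0.05, "z": 0, "turn": 0}, {"x": -0.01, "y": -0.05, "z": -0.01, "turn": 0}, {"x": 0, "y": 0, "z": 0, "turn": 0}]}}

```text
time_s: 16.08
ee_pos: [0.4608, -0.222, 0.2774]
eef_rot: [-2.925, 1.527, 0.126]
force: [0.6, -1.6, -0.9]
grip_width: 0.0255
```

```bash
cat >> h.py <<'E'
def favg(n=6):
    L=[]
    for i in range(n):
        L.append(monitor.get_obs()["force"]);imaging.camera("scene")
    print("Favg",np.mean(L,0).round(2),"sd",np.std(L,0).round(2))
E
python3 -c "
from h import *
arc();favg(3);arc()"
```

```text
t 16.07 theta 1.733 r 0.2087 lat 0.0005 p [ 0.4608 -0.222   0.2774] Ftan 1.61 Frad -0.68 w 0.0255 dth to ()
Favg [ 0.29 -1.79 -0.68] sd [0.36 0.56 0.18]
t 16.23 theta 1.732 r 0.2087 lat 0.0005 p [ 0.4608 -0.2219  0.2775] Ftan 1.83 Frad -0.26 w 0.0256 dth to ()
```

Still holding the arm back (~1.8 N). Continue in small steps.

{"op": "move_arm", "data": {"rows": [{"x": 0, "y": -0.05, "z": -0.01, "turn": 0}, {"x": -0.01, "y": -0.05, "z": -0.01, "turn": 0}, {"x": 0, "y": -0.05, "z": -0.01, "turn": 0}, {"x": -0.01, "y": -0.05, "z": -0.01, "turn": 0}, {"x": 0, "y": 0, "z": 0, "turn": 0}]}}

```text
time_s: 16.85
ee_pos: [0.4597, -0.2326, 0.2752]
eef_rot: [-2.921, 1.527, 0.13]
force: [-0.2, -1.3, -0.1]
grip_width: 0.0252
```

```bash
python3 -c "
from h import *
arc();favg(3);arc()
c=imaging.camera('scene')
cv2.imwrite('pics/s13.png',cv2.resize(c['frame'][90:210,230:350],None,fx=6,fy=5,interpolation=cv2.INTER_CUBIC))
"
```

```text
t 16.85 theta 1.785 r 0.2085 lat 0.0004 p [ 0.4597 -0.2326  0.2752] Ftan 1.34 Frad 0.20 w 0.0252 dth to ()
Favg [-0.24 -1.23 -0.83] sd [0.12 0.37 0.63]
t 17.0 theta 1.784 r 0.2085 lat 0.0004 p [ 0.4597 -0.2324  0.2753] Ftan 1.49 Frad -0.69 w 0.0252 dth to ()
```

View pics/s13.png

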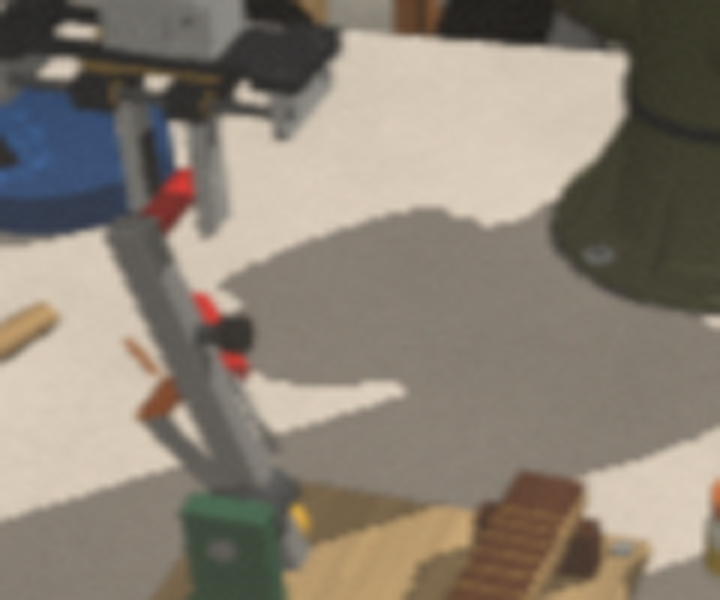

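{"op": "move_arm", "data": {"rows": [{"x": 0, "y": -0.05, "z": -0.01, "turn": 0}, {"x": -0.01, "y": -0.05, "z": -0.01, "turn": 0}, {"x": 0, "y": -0.05, "z": -0.01, "turn": 0}, {"x": -0.01, "y": -0.04, "z": -0.01, "turn": 0}, {"x": 0, "y": 0, "z": 0, "turn": 0}]}}

```text
time_s: 17.68
ee_pos: [0.4586, -0.2425, 0.2731]
eef_rot: [-2.92, 1.527, 0.132]
force: [0.0, -1.0, -0.5]
grip_width: 0.0256
```

```bash
python3 -c "
from h import *
arc();favg(3);arc()
c=imaging.camera('scene')
cv2.imwrite('pics/s14.png',cv2.resize(c['frame'][90:210,230:350],None,fx=6,fy=5,interpolation=cv2.INTER_CUBIC))
"
```

```text
t 17.68 theta 1.833 r 0.2088 lat 0.0003 p [ 0.4586 -0.2425  0.2731] Ftan 1.10 Frad -0.25 w 0.0256 dth to ()
Favg [-0.12 -0.93 -0.62] sd [0.4  0.16 0.51]
t 17.82 theta 1.833 r 0.2088 lat 0.0003 p [ 0.4586 -0.2423  0.2732] Ftan 1.90 Frad -0.28 w 0.0253 dth to ()
```

{"op": "move_arm", "data": {"rows": [{"x": 0, "y": -0.05, "z": -0.01, "turn": 0}, {"x": -0.01, "y": -0.05, "z": -0.01, "turn": 0}, {"x": 0, "y": -0.05, "z": -0.02, "turn": 0}, {"x": -0.01, "y": -0.04, "z": -0.01, "turn": 0}, {"x": 0, "y": 0, "z": 0, "turn": 0}]}}

```text
time_s: 18.5
ee_pos: [0.4575, -0.2525, 0.2705]
eef_rot: [-2.92, 1.527, 0.132]
force: [-1.6, -1.7, -1.2]
grip_width: 0.0252
```

```bash
python3 -c "
from h import *
arc();favg(3);arc()
c=imaging.camera('scene')
cv2.imwrite('pics/s15.png',cv2.resize(c['frame'][90:210,230:350],None,fx=6,fy=5,interpolation=cv2.INTER_CUBIC))
"
```

```text
t 18.5 theta 1.883 r 0.2091 lat 0.0002 p [ 0.4575 -0.2525  0.2705] Ftan 2.10 Frad -0.62 w 0.0252 dth to ()
Favg [-1.01 -1.97 -1.16] sd [0.46 0.3  0.3 ]
t 18.65 theta 1.882 r 0.2091 lat 0.0002 p [ 0.4575 -0.2523  0.2706] Ftan 1.61 Frad 0.56 w 0.0256 dth to ()
```

View pics/s15.png

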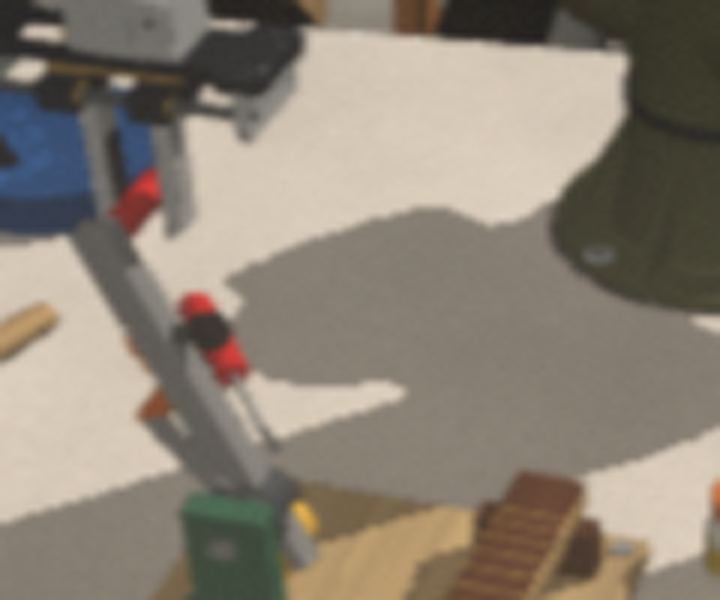

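{"op": "move_arm", "data": {"rows": [{"x": 0, "y": -0.05, "z": -0.02, "turn": 0}, {"x": -0.01, "y": -0.05, "z": -0.01, "turn": 0}, {"x": 0, "y": -0.05, "z": -0.02, "turn": 0}, {"x": -0.01, "y": -0.04, "z": -0.02, "turn": 0}, {"x": 0, "y": 0, "z": 0, "turn": 0}]}}

```text
time_s: 19.32
ee_pos: [0.4565, -0.2621, 0.2669]
eef_rot: [-2.906, 1.527, 0.146]
force: [-0.5, -1.0, -0.0]
grip_width: 0.0251
```

```bash
python3 -c "
from h import *
arc();favg(3);arc()
c=imaging.camera('scene')
cv2.imwrite('pics/s16.png',cv2.resize(c['frame'][90:210,230:350],None,fx=6,fy=5,interpolation=cv2.INTER_CUBIC))
"
```

```text
t 19.32 theta 1.933 r 0.2089 lat 0.0002 p [ 0.4565 -0.2621  0.2669] Ftan 0.95 Frad 0.34 w 0.0251 dth to ()
Favg [ 0.13 -0.09  0.09] sd [0.43 0.62 0.08]
t 19.48 theta 1.932 r 0.2090 lat 0.0002 p [ 0.4566 -0.262   0.267 ] Ftan -0.49 Frad 0.19 w 0.0253 dth to ()
```

View pics/s16.png

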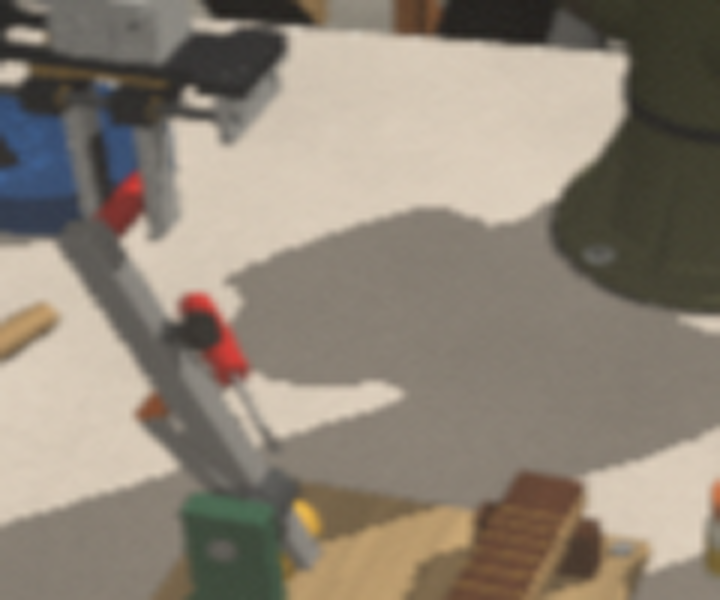

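{"op": "move_arm", "data": {"rows": [{"x": 0, "y": -0.03, "z": -0.01, "turn": 0}, {"x": 0, "y": 0, "z": 0, "turn": 0}, {"x": 0, "y": 0, "z": 0, "turn": 0}, {"x": 0, "y": 0, "z": 0, "turn": 0}, {"x": 0, "y": 0, "z": 0, "turn": 0}]}}

```text
time_s: 20.15
ee_pos: [0.4566, -0.2635, 0.2666]
eef_rot: [-2.914, 1.527, 0.139]
force: [0.1, -0.0, 0.2]
grip_width: 0.0253
```

```bash
python3 -c "
from h import *
arc();favg(5);arc()
c=imaging.camera('scene')
cv2.imwrite('pics/s17.png',cv2.resize(c['frame'][100:190,230:320],None,fx=8,fy=6.6,interpolation=cv2.INTER_CUBIC))
"
```

```text
t 20.15 theta 1.939 r 0.2091 lat 0.0004 p [ 0.4566 -0.2635  0.2666] Ftan -0.02 Frad 0.16 w 0.0253 dth to ()
Favg [-0.48  0.06 -0.03] sd [0.34 0.69 0.53]
t 20.4 theta 1.939 r 0.2091 lat 0.0005 p [ 0.4566 -0.2635  0.2666] Ftan -0.24 Frad -0.09 w 0.0252 dth to ()
```

View pics/s17.png

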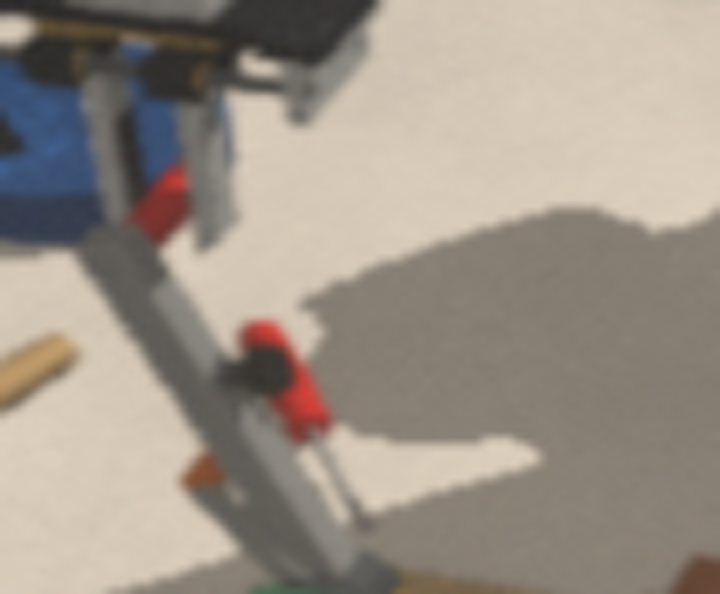

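{"op": "move_arm", "data": {"rows": [{"x": 0, "y": 0, "z": 0, "turn": 0}, {"x": 0, "y": 0, "z": 0, "turn": 0}, {"x": 0, "y": 0, "z": 0, "turn": 0}, {"x": 0, "y": 0, "z": 0, "turn": 0}, {"x": 0, "y": 0, "z": 0, "turn": 0}], "jaw": -0.1}}

```text
time_s: 21.08
ee_pos: [0.4566, -0.2635, 0.2666]
eef_rot: [-2.914, 1.527, 0.139]
force: [0.5, -0.3, 0.2]
grip_width: 0.0521
```

{"op": "move_arm", "data": {"rows": [{"x": 0, "y": 0, "z": 0.3, "turn": 0}, {"x": 0, "y": 0, "z": 0.5, "turn": 0}, {"x": 0, "y": 0, "z": 0.5, "turn": 0}, {"x": 0, "y": 0, "z": 0.5, "turn": 0}, {"x": 0, "y": 0, "z": 0, "turn": 0}]}}

```text
time_s: 21.7
ee_pos: [0.4564, -0.2633, 0.3635]
eef_rot: [-2.96, 1.525, 0.093]
force: [0.9, 0.3, 0.3]
grip_width: 0.0518
```

```bash
python3 -c "
from h import *
st()
c=imaging.camera('scene')
cv2.imwrite('pics/s18.png',cv2.resize(c['frame'][70:210,230:350],None,fx=6,fy=4.2,interpolation=cv2.INTER_CUBIC))
"
```

```text
t 21.7 p [ 0.4564 -0.2633  0.3635] yaxis deg -95.07 xaxis [ 0.046  0.004 -0.999] F [0.93 0.3  0.27] w 0.0518 q [-0.61  0.16  1.29  0.03  1.66  1.05]
```

View pics/s18.png

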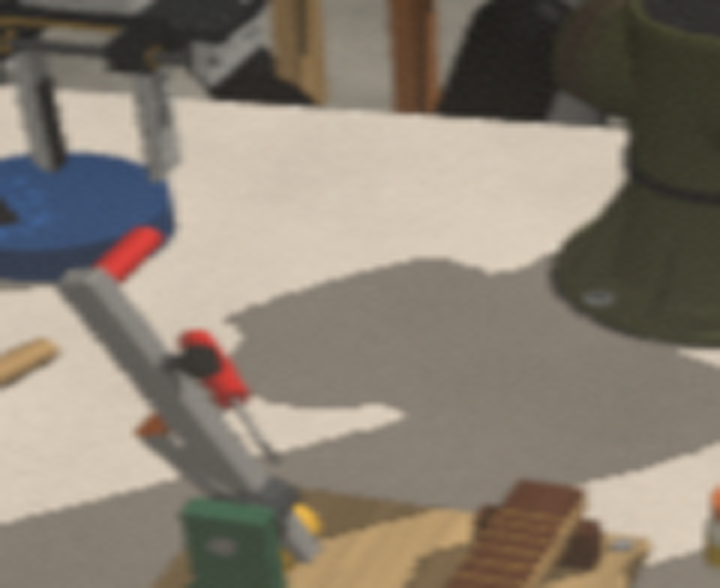

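Run:
```python
from h import *
cs={n:imaging.camera(n) for n in("scene","top")}
cv2.imwrite('pics/t18.png',cv2.resize(cs["top"]['frame'][130:270,200:420],None,fx=3.6,fy=3.6,interpolation=cv2.INTER_CUBIC))
for n in cs:
  for l,z in(("neck_mid",.062),("neck",.048)):
    for r in imaging.spot_point(l,n)[:2]: print(n,l,onz(cs[n],r["location"],z).round(4),round(r["confidence"],2))
  for r in imaging.outline_of("neck",n)[:1]:
    m=r["pixels"].astype(np.uint8);ys,xs=np.nonzero(m);print(n,"outline",r["bbox"],len(xs),r["confidence"])
    cnt=np.array([onz(cs[n],(x,y),.07)[:2] for x,y in zip(xs,ys)]);mu=cnt.mean(0);w,v=np.linalg.eigh(np.cov((cnt-mu).T));a=v[:,1];a=a*np.sign(a[0])
    s=(cnt-mu)@a;t=(cnt-mu)@np.array([-a[1],a[0]])
    print(mu,np.degrees(np.arctan2(a[1],a[0])),s.min(),s.max(),"mid",mu+a*(s.min()+s.max())/2,t.min(),t.max())
```

```text
scene neck_mid [ 0.5218 -0.0482  0.062 ] 0.58
scene neck [ 0.5541 -0.0523  0.048 ] 0.71
scene outline [292.8, 185.1, 34.1, 60.6] 968 0.71
[ 0.56338962 -0.05796006] -5.51358154453606 -0.1545119975079344 0.12368729403464267 mid [ 0.54804857 -0.05647921] -0.03350240980795773 0.031447948495362796
top neck_mid [ 0.5298 -0.0548  0.062 ] 0.96
top neck_mid [0.5645 0.4482 0.062 ] 0.38
top neck [ 0.554  -0.0522  0.048 ] 0.56
top outline [318.2, 151.3, 25.4, 85.6] 1282 0.75
[ 0.55453938 -0.05606547] -6.057692085075878 -0.13544638332803066 0.12082905198689912 mid [ 0.54727152 -0.05529418] -0.031790719143932965 0.029521253835611355
```

View pics/t18.png

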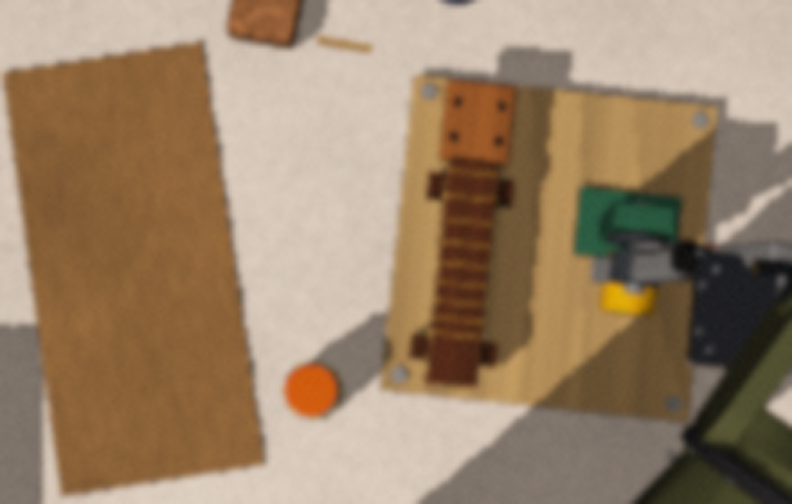

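{"op": "move_arm", "data": {"rows": [{"x": 0.3, "y": 0.8, "z": 0, "turn": 0}, {"x": 0.3, "y": 0.9, "z": 0, "turn": 0}, {"x": 0.3, "y": 0.9, "z": 0, "turn": 0}, {"x": 0.3, "y": 0.9, "z": -0.2, "turn": -0.01}, {"x": 0.3, "y": 0.6, "z": -0.4, "turn": 0}], "jaw": -0.5}}

```text
time_s: 22.78
ee_pos: [0.532, -0.0537, 0.3302]
eef_rot: [-2.891, 1.527, 0.146]
force: [0.4, -0.3, 0.2]
grip_width: 0.0707
```

```bash
python3 -c "
from h import *
st()"
```

```text
t 22.77 p [ 0.532  -0.0537  0.3302] yaxis deg -95.95 xaxis [ 0.043  0.006 -0.999] F [ 0.35 -0.3   0.21] w 0.0707 q [-0.18  0.17  1.34  0.01  1.58  1.5 ]
```

{"op": "move_arm", "data": {"rows": [{"x": 0, "y": 0, "z": -0.8, "turn": 0}, {"x": 0, "y": 0, "z": -1, "turn": 0}, {"x": 0, "y": 0, "z": -1, "turn": 0}, {"x": 0, "y": 0, "z": -0.8, "turn": 0}, {"x": 0, "y": 0, "z": -0.4, "turn": 0}]}}

```text
time_s: 23.4
ee_pos: [0.5315, -0.0506, 0.1232]
eef_rot: [-2.889, 1.527, 0.153]
force: [1.3, -0.4, -0.6]
grip_width: 0.0706
```

```bash
python3 -c "
from h import *
st()
c=imaging.camera('scene')
cv2.imwrite('pics/s19.png',cv2.resize(c['frame'][120:260,240:380],None,fx=5.5,fy=4.2,interpolation=cv2.INTER_CUBIC))
"
```

```text
t 23.4 p [ 0.5315 -0.0506  0.1232] yaxis deg -95.7 xaxis [ 0.043  0.007 -0.999] F [ 1.3  -0.36 -0.65] w 0.0706 q [-0.17  0.29  1.67  0.02  1.13  1.49]
```

View pics/s19.png

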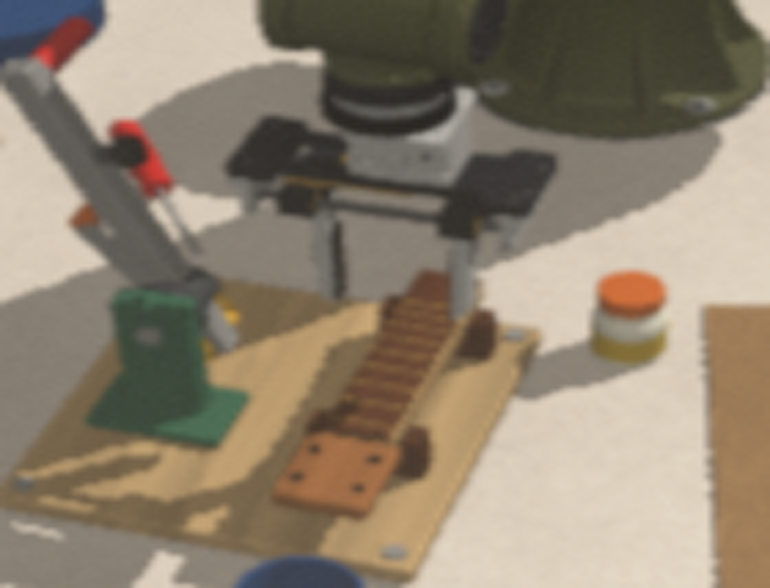

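{"op": "move_arm", "data": {"rows": [{"x": 0.02, "y": -0.06, "z": -0.4, "turn": 0}, {"x": 0, "y": 0, "z": -0.4, "turn": 0}, {"x": 0, "y": 0, "z": -0.3, "turn": 0}, {"x": 0, "y": 0, "z": -0.1, "turn": 0}, {"x": 0, "y": 0, "z": 0, "turn": 0}]}}

```text
time_s: 24.08
ee_pos: [0.5325, -0.0537, 0.0611]
eef_rot: [-2.88, 1.528, 0.162]
force: [-0.1, 0.9, 0.0]
grip_width: 0.0706
```

```bash
python3 -c "
from h import *
st()
c=imaging.camera('scene')
cv2.imwrite('pics/s20.png',cv2.resize(c['frame'][150:250,270:370],None,fx=7.5,fy=5.9,interpolation=cv2.INTER_CUBIC))
p=monitor.get_obs()['ee_pos']
for s in(.0353,-.0353): print(proj(c,[p[0]+s*.0985,p[1]+s*.995,p[2]+.02]))
"
```

```text
t 24.07 p [ 0.5325 -0.0537  0.0611] yaxis deg -95.7 xaxis [ 0.042  0.007 -0.999] F [-0.06  0.87  0.05] w 0.0706 q [-0.18  0.38  1.72  0.02  1.    1.49]
[321.65220273 207.98134009]
[301.82317403 203.76630011]
```

View pics/s20.png

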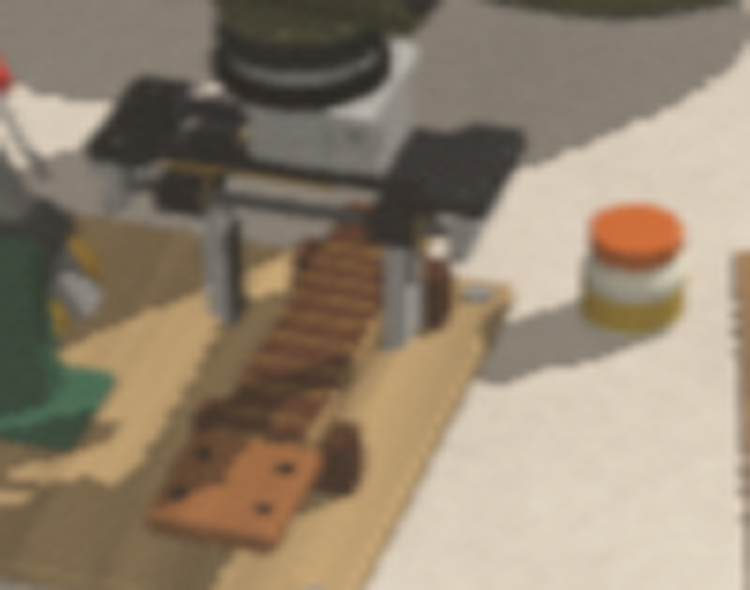

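{"op": "move_arm", "data": {"rows": [{"x": 0, "y": 0, "z": -0.25, "turn": 0}, {"x": 0, "y": 0, "z": -0.25, "turn": 0}, {"x": 0, "y": 0, "z": -0.2, "turn": 0}, {"x": 0, "y": 0, "z": -0.06, "turn": 0}, {"x": 0, "y": 0, "z": 0, "turn": 0}]}}

```text
time_s: 24.75
ee_pos: [0.5328, -0.0537, 0.0212]
eef_rot: [-2.888, 1.527, 0.153]
force: [0.1, -1.2, -0.3]
grip_width: 0.0706
```

```bash
python3 -c "
from h import *
st()"
```

```text
t 24.75 p [ 0.5328 -0.0537  0.0212] yaxis deg -95.69 xaxis [ 0.043  0.007 -0.999] F [ 0.13 -1.22 -0.3 ] w 0.0706 q [-0.18  0.44  1.75  0.02  0.92  1.48]
```

Close with 25 N.

{"op": "move_arm", "data": {"rows": [{"x": 0, "y": 0, "z": 0, "turn": 0}, {"x": 0, "y": 0, "z": 0, "turn": 0}, {"x": 0, "y": 0, "z": 0, "turn": 0}, {"x": 0, "y": 0, "z": 0, "turn": 0}, {"x": 0, "y": 0, "z": 0, "turn": 0}], "jaw": 1, "squeeze": 25}}

```text
time_s: 25.38
ee_pos: [0.5332, -0.0538, 0.0219]
eef_rot: [-2.898, 1.526, 0.144]
force: [-0.6, 0.2, -1.4]
grip_width: 0.045
```

```bash
python3 -c "
from h import *
st();favg(3)
c=imaging.camera('scene')
cv2.imwrite('pics/s21.png',cv2.resize(c['frame'][150:250,270:370],None,fx=7.5,fy=5.9,interpolation=cv2.INTER_CUBIC))"
```

```text
t 25.38 p [ 0.5332 -0.0538  0.0219] yaxis deg -95.69 xaxis [ 0.044  0.006 -0.999] F [-0.61  0.19 -1.43] w 0.045 q [-0.18  0.44  1.75  0.02  0.92  1.48]
Favg [-0.15 -0.04 -1.61] sd [0.37 0.42 0.19]
```

View pics/s21.png

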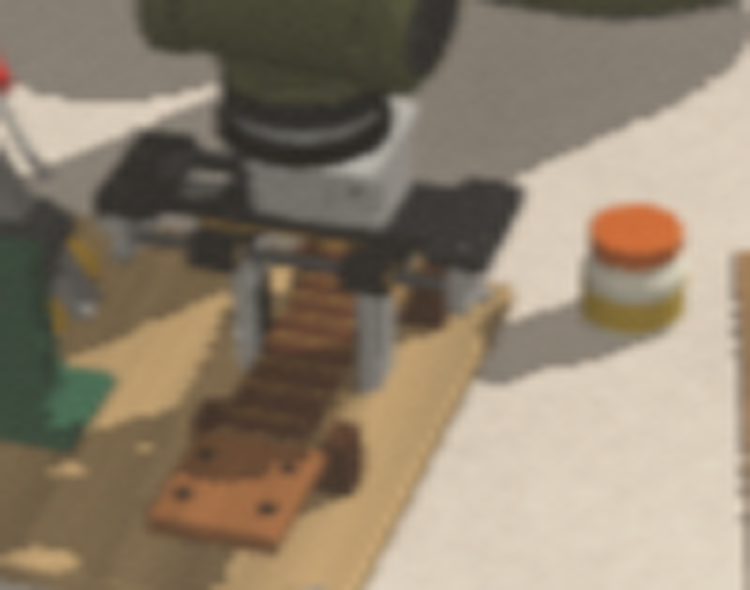

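{"op": "move_arm", "data": {"rows": [{"x": 0, "y": 0, "z": 0.2, "turn": 0}, {"x": 0, "y": 0, "z": 0.4, "turn": 0}, {"x": 0, "y": 0, "z": 0.5, "turn": 0}, {"x": 0, "y": 0, "z": 0.5, "turn": 0}, {"x": 0, "y": 0.2, "z": 0.3, "turn": 0}]}}

```text
time_s: 26.2
ee_pos: [0.5323, -0.0436, 0.121]
eef_rot: [-2.882, 1.528, 0.159]
force: [-0.0, -0.2, -1.9]
grip_width: 0.0448
```

```bash
python3 -c "
from h import *
st()
c=imaging.camera('scene')
cv2.imwrite('pics/s22.png',cv2.resize(c['frame'][110:250,230:400],None,fx=4.5,fy=4.2,interpolation=cv2.INTER_CUBIC))"
```

```text
t 26.2 p [ 0.5323 -0.0436  0.121 ] yaxis deg -95.75 xaxis [ 0.043  0.007 -0.999] F [-0.   -0.24 -1.92] w 0.0448 q [-0.16  0.3   1.67  0.01  1.13  1.51]
```

View pics/s22.png

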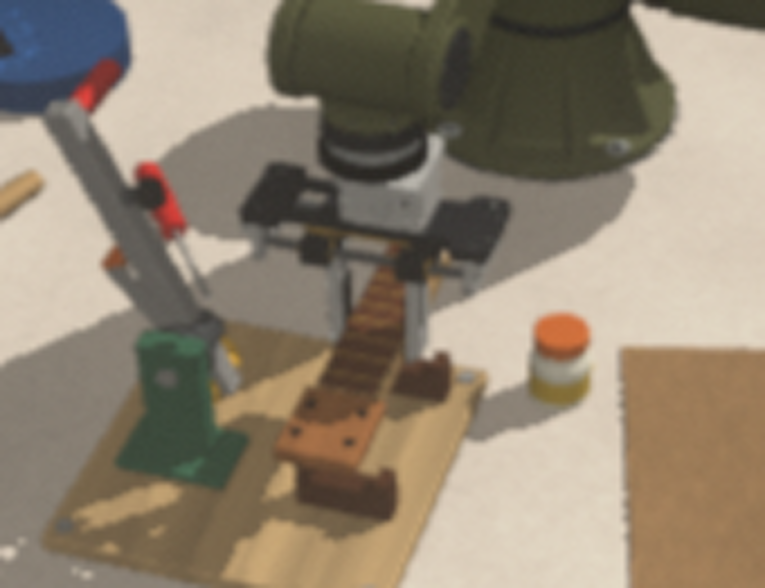

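{"op": "move_arm", "data": {"rows": [{"x": 0, "y": 0.4, "z": 0, "turn": 0}, {"x": -0.05, "y": 0.6, "z": 0, "turn": 0.06}, {"x": -0.05, "y": 0.7, "z": 0, "turn": 0.06}, {"x": -0.05, "y": 0.7, "z": 0, "turn": 0.06}, {"x": -0.05, "y": 0.7, "z": 0, "turn": 0.05}]}}

```text
time_s: 26.88
ee_pos: [0.5212, 0.1175, 0.121]
eef_rot: [-2.875, 1.528, 0.414]
force: [0.5, 0.2, -1.9]
grip_width: 0.0449
```

{"op": "move_arm", "data": {"rows": [{"x": -0.05, "y": 0.7, "z": 0, "turn": 0}, {"x": -0.05, "y": 0.7, "z": 0, "turn": 0}, {"x": -0.05, "y": 0.5, "z": 0, "turn": 0}, {"x": -0.05, "y": 0.3, "z": -0.1, "turn": 0}, {"x": 0, "y": 0, "z": 0, "turn": 0}]}}

```text
time_s: 27.5
ee_pos: [0.508, 0.2342, 0.113]
eef_rot: [-2.859, 1.532, 0.435]
force: [0.6, -0.2, -3.0]
grip_width: 0.045
```

```bash
python3 -c "
from h import *
st()"
```

```text
t 27.5 p [0.508  0.2342 0.113 ] yaxis deg -81.27 xaxis [ 0.035  0.016 -0.999] F [ 0.58 -0.2  -2.98] w 0.045 q [0.37 0.36 1.61 0.   1.13 1.78]
```

{"op": "move_arm", "data": {"rows": [{"x": 0.04, "y": -0.02, "z": -0.5, "turn": 0}, {"x": 0, "y": 0, "z": -0.6, "turn": 0}, {"x": 0, "y": 0, "z": -0.6, "turn": 0}, {"x": 0, "y": 0, "z": -0.3, "turn": 0}, {"x": 0, "y": 0, "z": -0.1, "turn": 0}]}}

```text
time_s: 28.12
ee_pos: [0.5111, 0.2295, 0.0057]
eef_rot: [-2.876, 1.531, 0.414]
force: [-0.7, 1.1, -1.3]
grip_width: 0.0448
```

```bash
python3 -c "
from h import *
st();favg(2)
cs={n:imaging.camera(n) for n in('scene','top')}
c=cs['scene'];cv2.imwrite('pics/s23.png',cv2.resize(c['frame'][130:290,310:450],None,fx=5.5,fy=3.7,interpolation=cv2.INTER_CUBIC))
cv2.imwrite('pics/t23.png',cv2.resize(cs['top']['frame'][130:280,190:350],None,fx=4,fy=4,interpolation=cv2.INTER_CUBIC))
"
```

```text
t 28.12 p [0.5111 0.2295 0.0057] yaxis deg -81.44 xaxis [ 0.037  0.016 -0.999] F [-0.68  1.05 -1.32] w 0.0448 q [0.36 0.51 1.68 0.   0.91 1.78]
Favg [-0.9   0.59 -2.34] sd [0.22 0.46 1.02]
```

View pics/s23.png

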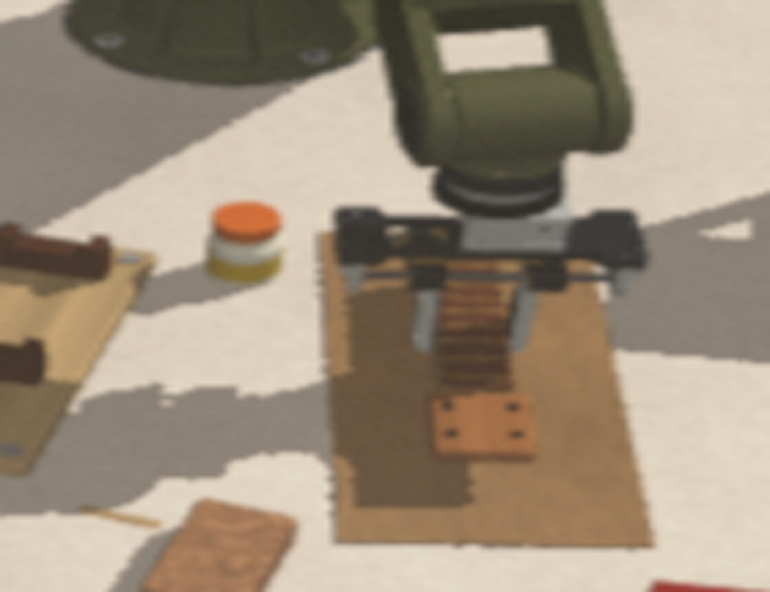

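View pics/t23.png

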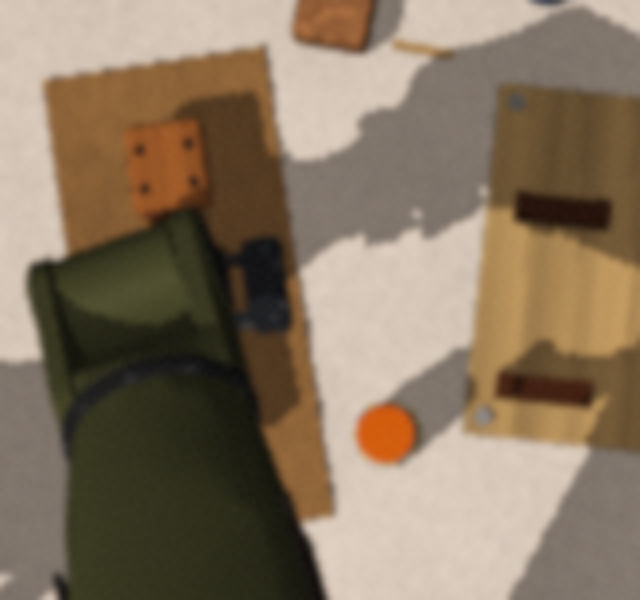

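{"op": "move_arm", "data": {"rows": [{"x": 0, "y": 0.05, "z": -0.15, "turn": 0}, {"x": 0, "y": 0, "z": -0.15, "turn": 0}, {"x": 0, "y": 0, "z": -0.08, "turn": 0}, {"x": 0, "y": 0, "z": -0.03, "turn": 0}, {"x": 0, "y": 0, "z": 0, "turn": 0}]}}

```text
time_s: 28.95
ee_pos: [0.5122, 0.2333, -0.0136]
eef_rot: [-2.881, 1.526, 0.41]
force: [-0.5, -0.5, -2.3]
grip_width: 0.0451
```

```bash
python3 -c "
from h import *
st();favg(3)"
```

```text
t 28.95 p [ 0.5122  0.2333 -0.0136] yaxis deg -81.38 xaxis [ 0.041  0.018 -0.999] F [-0.49 -0.47 -2.3 ] w 0.0451 q [0.36 0.54 1.68 0.   0.87 1.78]
Favg [-0.24 -0.1  -1.96] sd [0.19 0.53 0.28]
```

{"op": "move_arm", "data": {"rows": [{"x": 0, "y": 0, "z": -0.03, "turn": 0}, {"x": 0, "y": 0, "z": -0.03, "turn": 0}, {"x": 0, "y": 0, "z": -0.03, "turn": 0}, {"x": 0, "y": 0, "z": -0.02, "turn": 0}, {"x": 0, "y": 0, "z": 0, "turn": 0}]}}

```text
time_s: 29.72
ee_pos: [0.5127, 0.2334, -0.018]
eef_rot: [-2.884, 1.525, 0.407]
force: [-1.7, -1.1, 1.1]
grip_width: 0.0446
```

```bash
python3 -c "
from h import *
st();favg(3)"
```

```text
t 29.73 p [ 0.5127  0.2334 -0.018 ] yaxis deg -81.39 xaxis [ 0.042  0.018 -0.999] F [-1.75 -1.11  1.08] w 0.0446 q [0.36 0.55 1.69 0.   0.86 1.78]
Favg [-2.6  -1.1   3.46] sd [0.72 0.06 1.84]
```

{"op": "move_arm", "data": {"rows": [{"x": 0, "y": 0, "z": -0.02, "turn": 0}, {"x": 0, "y": 0, "z": -0.02, "turn": 0}, {"x": 0, "y": 0, "z": 0, "turn": 0}, {"x": 0, "y": 0, "z": 0, "turn": 0}, {"x": 0, "y": 0, "z": 0, "turn": 0}], "squeeze": 8}}

```text
time_s: 30.5
ee_pos: [0.5127, 0.2335, -0.018]
eef_rot: [-2.887, 1.525, 0.405]
force: [-2.4, -0.3, 2.6]
grip_width: 0.0452
```

```bash
python3 -c "
from h import *
st();favg(3)
c=imaging.camera('scene');cv2.imwrite('pics/s24.png',cv2.resize(c['frame'][170:270,350:450],None,fx=6,fy=5.5,interpolation=cv2.INTER_CUBIC))"
```

```text
t 30.5 p [ 0.5127  0.2335 -0.018 ] yaxis deg -81.39 xaxis [ 0.042  0.018 -0.999] F [-2.38 -0.34  2.62] w 0.0452 q [0.36 0.55 1.69 0.   0.86 1.78]
Favg [-2.48 -0.44  2.88] sd [0.31 0.26 0.25]
```

View pics/s24.png

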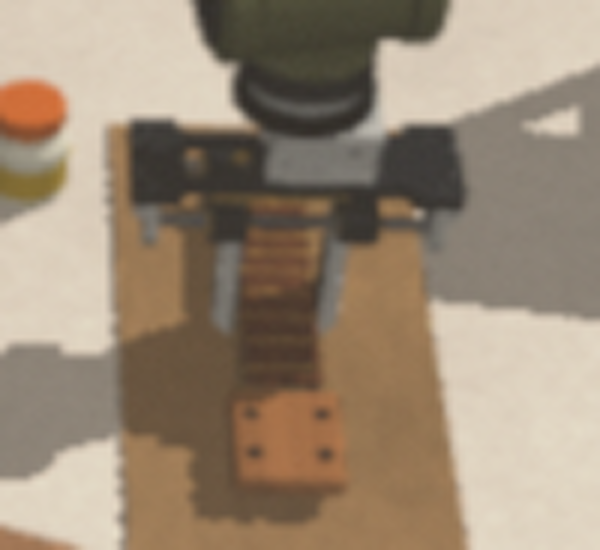

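{"op": "move_arm", "data": {"rows": [{"x": 0, "y": 0, "z": 0, "turn": 0}, {"x": 0, "y": 0, "z": 0, "turn": 0}, {"x": 0, "y": 0, "z": 0, "turn": 0}, {"x": 0, "y": 0, "z": 0, "turn": 0}, {"x": 0, "y": 0, "z": 0, "turn": 0}], "squeeze": 3}}

```text
time_s: 31.32
ee_pos: [0.5127, 0.2335, -0.018]
eef_rot: [-2.888, 1.525, 0.404]
force: [-2.0, -0.6, 3.4]
grip_width: 0.0451
```

```bash
python3 -c "
from h import *
st();favg(2)"
```

```text
t 31.32 p [ 0.5127  0.2335 -0.018 ] yaxis deg -81.39 xaxis [ 0.042  0.018 -0.999] F [-2.01 -0.64  3.38] w 0.0451 q [0.36 0.55 1.69 0.   0.86 1.78]
Favg [-1.91 -0.94  3.12] sd [0.09 0.3  0.26]
```

Release, opening only slightly.

{"op": "move_arm", "data": {"rows": [{"x": 0, "y": 0, "z": 0, "turn": 0}, {"x": 0, "y": 0, "z": 0, "turn": 0}, {"x": 0, "y": 0, "z": 0, "turn": 0}, {"x": 0, "y": 0, "z": 0, "turn": 0}, {"x": 0, "y": 0, "z": 0, "turn": 0}], "jaw": -0.5}}

```text
time_s: 32.05
ee_pos: [0.5135, 0.2342, -0.0177]
eef_rot: [-2.881, 1.523, 0.411]
force: [-0.4, 1.0, 3.0]
grip_width: 0.0708
```

{"op": "move_arm", "data": {"rows": [{"x": 0, "y": 0, "z": 0.15, "turn": 0}, {"x": 0, "y": 0, "z": 0.4, "turn": 0}, {"x": 0, "y": 0, "z": 0.6, "turn": 0}, {"x": 0, "y": 0, "z": 0.8, "turn": 0}, {"x": 0, "y": 0, "z": 0.8, "turn": 0}]}}

```text
time_s: 32.67
ee_pos: [0.5113, 0.2325, 0.1219]
eef_rot: [-2.894, 1.53, 0.398]
force: [0.5, -0.7, -0.1]
grip_width: 0.0707
```

{"op": "move_arm", "data": {"rows": [{"x": -0.5, "y": 0, "z": 0.8, "turn": 0}, {"x": -0.8, "y": 0, "z": 0.6, "turn": 0}, {"x": -0.8, "y": 0, "z": 0.3, "turn": 0}, {"x": -0.5, "y": 0, "z": 0, "turn": 0}, {"x": 0, "y": 0, "z": 0, "turn": 0}]}}

```text
time_s: 33.3
ee_pos: [0.3783, 0.2317, 0.2146]
eef_rot: [-2.902, 1.522, 0.388]
force: [-0.5, 0.2, -0.9]
grip_width: 0.0704
```

Run:
```python
from h import *
st()
cs={n:imaging.camera(n) for n in("scene","top")}
cv2.imwrite('pics/t25.png',cv2.resize(cs["top"]['frame'][120:280,190:420],None,fx=3.4,fy=3.4,interpolation=cv2.INTER_CUBIC))
cv2.imwrite('pics/s25.png',cs["scene"]['frame'])
for n in cs:
  for l,z in(("neck_mid",.018),("neck",.004),("sheet",0)):
    for r in imaging.spot_point(l,n)[:1]: print(n,l,onz(cs[n],r["location"],z).round(4),round(r["confidence"],2))
  for l,z in(("neck",.03),("sheet",.004)):
   for r in imaging.outline_of(l,n)[:1]:
    m=r["pixels"].astype(np.uint8);ys,xs=np.nonzero(m);print(n,l,"outline",r["bbox"],len(xs),r["confidence"])
    (cx,cy),(w,h),a=cv2.minAreaRect(np.array([onz(cs[n],(x,y),z)[:2] for x,y in zip(xs,ys)],np.float32)*1000);print(cx,cy,w,h,a)
```

```text
t 33.3 p [0.3783 0.2317 0.2146] yaxis deg -81.45 xaxis [ 0.045  0.018 -0.999] F [-0.55  0.24 -0.94] w 0.0704 q [ 0.47  0.    1.79 -0.    1.3   1.89]
scene neck_mid [0.5119 0.2428 0.018 ] 0.95
scene neck [0.5295 0.2471 0.004 ] 0.6
scene sheet [0.5298 0.2322 0.    ] 0.63
scene neck outline [387.1, 200.6, 18.7, 59.5] 919 0.97
529.321533203125 232.39492797851562 271.8876037597656 60.20394515991211 8.446974754333496
scene sheet outline [367.1, 190.8, 63.4, 87.8] 3653 0.8
520.7913208007812 233.6978759765625 389.3077392578125 185.9989776611328 8.827460289001465
top neck_mid [0.5053 0.2332 0.018 ] 0.66
top neck [0.5386 0.2308 0.004 ] 0.75
top sheet [0.5208 0.2258 0.    ] 0.64
top neck outline [220.7, 158.0, 28.0, 80.0] 1268 0.7
536.1053466796875 236.97750854492188 237.61444091796875 63.39717483520508 9.363839149475098
top sheet outline [203.3, 142.4, 69.9, 117.7] 4236 0.9
522.6868896484375 237.91949462890625 380.0353088378906 177.96524047851562 9.560443878173828
```

View pics/t25.png

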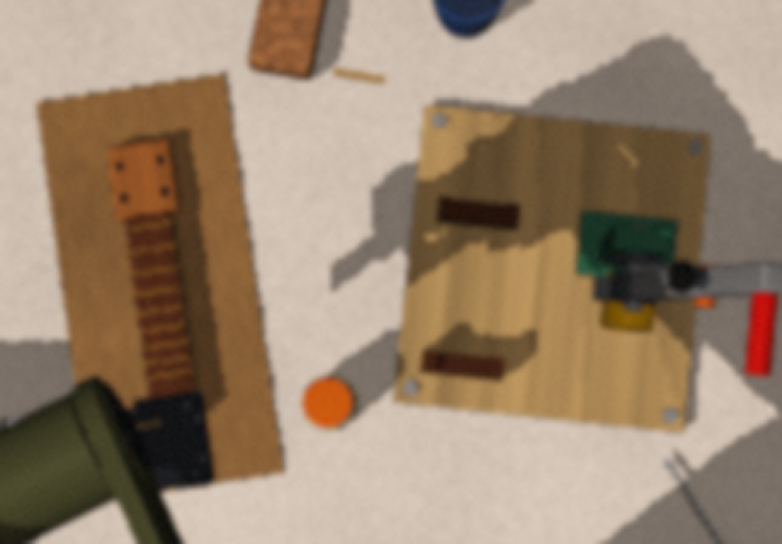

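View pics/s25.png

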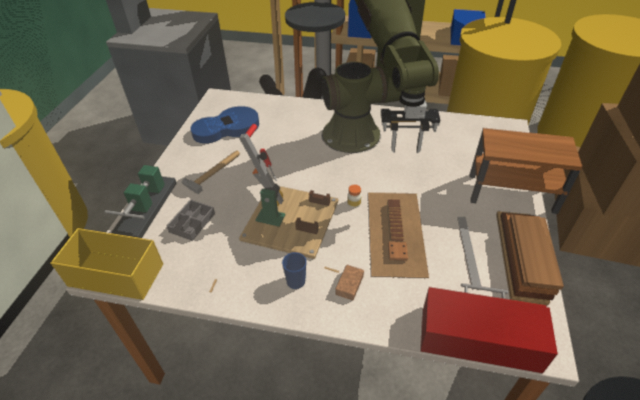

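```bash
python3 -c "
from h import *
st();print(ctrl.hand_in())"
```

```text
t 33.9 p [0.3791 0.2316 0.2136] yaxis deg -81.51 xaxis [ 0.043  0.018 -0.999] F [-0.69 -0.7  -0.18] w 0.0709 q [ 0.47  0.    1.79 -0.    1.3   1.89]
the job is handed in; nothing more can be done
None
```

The job is handed in at 33.9 s: the hold-down is open on its stop and the neck is on the cardboard sheet. No verdict is reported.

**Hold-down:** I took it over the balance point with the peg loose between the fingers. I eased it back in small steps until the 1–2 N holding force dropped to about 0 N at roughly 1.94 rad. After I let go, the pictures show it staying open against the orange pin. I could not measure the stop's deflection directly.

**Neck:** It lies fretboard up on the sheet. The scene camera puts it about 9 mm lengthways and 1 mm crossways from the middle, with a yaw error under 1°. In the top view the gripper hid the neck's near end, so that camera's 14 mm lengthways reading is less reliable. The bystanders look unmoved in the pictures, and the last force reading shows no contact.

**What disagreed or went less than perfectly:**
- **Finger position:** the fingertips really sit about 37 mm higher than the reported tool position and the 17 mm overhang imply. A first closing on the handle caught nothing, so I corrected from the pictures.
- **Grip on the handle:** the peg shifted about 10 mm in the grip on the way up. Pressing down to reseat it reached about 18 N on the wrist, so I reseated it with the jaws slightly open.
- **Setting down:** the fingertips probably touched the sheet first, so the neck may have dropped about 4 mm when released.

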